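# Unlock the bead case, mix the beads and tidy the stall

## Task

One of the three keys in the rack fits the lock of the blue bead case: try them in the lock until one turns the brass tongue clockwise to its stop, then take the pink lid off and lay it flat on the grey mat. Put every blue bead from the case into the white tub with the wooden ones, then stir them with the wooden stirrer, foot down near the tub's floor, at least two wide full rounds clockwise as seen from above, and stand the stirrer upright back on its cork coaster. In the end all three keys, tried or not, lie in the aluminium tray, the lock stays unlocked, all beads are in the tub, and the other things on the table are left where they were.

Things in the scene. Friction and masses are not known exactly. Their poses are not given: they have to be found in the camera images.
- cam (a joint): lock plug with brass tongue, rad: 0 = locked, tongue over the lid; grows clockwise seen from above; stop at 1.26 = unlocked, tongue clear of the lid. Stays where left (0.04 N m friction). About 0.14 rad of play around a key: the right key turns about 1.4 rad (80 degrees) to the stop, a wrong one jams with this reading under 0.2. Which key is right varies and cannot be seen.
- case_floor (a point): blue bead case, fixed, outer 160 (own x) x 160 (own y) x 42 mm tall, walls 5 mm, under the lid; this point is the centre of its inner floor, 5 mm above the table. A firm grey foam rim, 24 mm wide and 10 mm tall, lines the floor along the walls, leaving a 102 x 102 mm well where the beads stand. A plinth 60 mm wide, 47 mm tall along its +y side carries the lock.
- keyway (a point): centre of the top of the steel lock cylinder (50 mm across, 71 mm above table), on its axis; axes as the case. X-shaped keyway, open upward, 34 mm end to end, slots 8 mm wide: from above the shut slot lies +40 degrees (counter-clockwise) from own x, the open slot at -40. A key goes in and out along either slot only; fully in, its flange rests on the cylinder, bow centre 25 mm above this point.
- tray: aluminium key tray, fixed, outer 190 (own x) x 170 (own y) mm, wall 18 mm tall and 4 mm thick; origin under its centre.
- mat: grey felt mat for the lid, fixed, 180 x 180 x 2 mm; origin under its centre.
- lid_knob (a point): loose pink lid of the case, 160 x 160 mm, 200 g; this point is the centre of its wooden knob (22 mm across, 26 mm tall), 24 mm above the lid's underside, 14 mm above the lid's top face. A locating step (4 mm) under the lid sits in the case opening. Own z is up when it lies the right way; lying on the mat this point is 26 mm above the table.
- tub_floor (a point): white ceramic mixing tub, fixed, round, outer 160 mm across at the foot and 168 mm at the rim, 50 mm tall, wall 4 mm; this point is the centre of its inner floor, 5 mm above the table. Axes as the world's (x away from the robot, y to its left).
- coaster: round cork coaster for the stirrer, fixed, 90 mm across, 3 mm thick; origin under its centre.
- stirrer_grip (a point): loose wooden stirrer standing upright on its foot: stem 14 mm across, steel foot disc 28 mm across and 14 mm thick, 170 mm tall in all, 90 g; this point is on the stem, 145 mm above the underside of the foot. Own z runs up the stem.
- stirrer_foot (a point): centre of the underside of the stirrer's foot.
- key_a_bow (a point): key with round red plastic bow, 110 g; this point is the bow's centre (18 mm across, 40 mm tall, on own z). Own z points from blade tip to bow, own x along the blade's width. Below the bow a steel flange (42 mm across, 5 mm thick), then the blade, 30 mm wide, 5 mm thick, tip 75 mm below this point. Starts upright in a fixed wooden rack (190 x 30 x 50 mm tall, slots along own x, 58 mm apart).
- key_b_bow (a point): key with round yellow plastic bow, 110 g; this point is the bow's centre (18 mm across, 40 mm tall, on own z). Own z points from blade tip to bow, own x along the blade's width. Below the bow a steel flange (42 mm across, 5 mm thick), then the blade, 30 mm wide, 5 mm thick, tip 75 mm below this point. Starts upright in a fixed wooden rack (190 x 30 x 50 mm tall, slots along own x, 58 mm apart).
- key_c_bow (a point): key with round green plastic bow, 110 g; this point is the bow's centre (18 mm across, 40 mm tall, on own z). Own z points from blade tip to bow, own x along the blade's width. Below the bow a steel flange (42 mm across, 5 mm thick), then the blade, 30 mm wide, 5 mm thick, tip 75 mm below this point. Starts upright in a fixed wooden rack (190 x 30 x 50 mm tall, slots along own x, 58 mm apart).
- bead_1_mid (a point): blue bead, a solid barrel 24 mm across and 20 mm tall, 12 g, standing in the case under the lid (may be absent); this point is its centre.
- bead_2_mid (a point): blue bead, a solid barrel 24 mm across and 20 mm tall, 12 g, standing in the case under the lid (may be absent); this point is its centre.
- bead_3_mid (a point): blue bead, a solid barrel 24 mm across and 20 mm tall, 12 g, standing in the case under the lid (may be absent); this point is its centre.
- bead_4_mid (a point): blue bead, a solid barrel 24 mm across and 20 mm tall, 12 g, standing in the case under the lid (may be absent); this point is its centre.
- white_1_mid (a point): wood-coloured bead of the same shape (24 mm across, 20 mm tall), already in the tub; this point is its centre.
- white_2_mid (a point): wood-coloured bead of the same shape (24 mm across, 20 mm tall), already in the tub; this point is its centre.
- paint_jar: bystander, not to be disturbed: red paint jar, 36 mm across, 45 mm tall; origin at the centre of its underside.
- ribbon_reel: bystander, not to be disturbed: pink ribbon reel lying flat, 48 mm across, 20 mm tall; origin at the centre of its underside.
- gift_pink: bystander, not to be disturbed: pink gift box, 70 x 110 x 70 mm; origin at the centre of its underside.
- gift_teal: bystander, not to be disturbed: teal gift box, 70 x 90 x 35 mm; origin at the centre of its underside.
- glue_bottle: bystander, not to be disturbed: white glue bottle, 40 mm across, 110 mm tall; origin at the centre of its underside.

How it is judged (in metres and radians):
On the way, in this order (a step that is already met when the one before it is completed fails the run):
1. a key, fully in the lock, has turned the tongue clear of the lid (value of joint cam above 1.1 rad and ((horizontal distance between key_a_bow and keyway below 0.008 m and z of key_a_bow in the frame of keyway below 0.029 m) or (horizontal distance between key_b_bow and keyway below 0.008 m and z of key_b_bow in the frame of keyway below 0.029 m) or (horizontal distance between key_c_bow and keyway below 0.008 m and z of key_c_bow in the frame of keyway below 0.029 m))), for 0.1 s.
2. the lid lies flat on the mat (horizontal distance between lid_knob and mat below 0.05 m and angle between lid_knob's own z axis and vertical below 0.06 rad and height (world z) of lid_knob below 0.032 m), for 0.2 s.
3. every blue bead is in the tub (horizontal distance between each of bead_1_mid, bead_2_mid, bead_3_mid, bead_4_mid and tub_floor below 0.074 m and height (world z) of each of bead_1_mid, bead_2_mid, bead_3_mid, bead_4_mid below 0.055 m), for 0.1 s.
4. stirring clockwise: the stirrer's foot, low in the tub, passes through the far left quarter (x of stirrer_foot in the frame of tub_floor above 0.007 m and y of stirrer_foot in the frame of tub_floor above 0.007 m and z of stirrer_foot in the frame of tub_floor between -0.01 and 0.02 m and horizontal distance between stirrer_foot and tub_floor below 0.07 m), for 0.02 s.
5. stirring clockwise: the stirrer's foot, low in the tub, passes through the far right quarter (x of stirrer_foot in the frame of tub_floor above 0.007 m and y of stirrer_foot in the frame of tub_floor below -0.007 m and z of stirrer_foot in the frame of tub_floor between -0.01 and 0.02 m and horizontal distance between stirrer_foot and tub_floor below 0.07 m), for 0.02 s.
6. stirring clockwise: the stirrer's foot, low in the tub, passes through the near right quarter (x of stirrer_foot in the frame of tub_floor below -0.007 m and y of stirrer_foot in the frame of tub_floor below -0.007 m and z of stirrer_foot in the frame of tub_floor between -0.01 and 0.02 m and horizontal distance between stirrer_foot and tub_floor below 0.07 m), for 0.02 s.
7. stirring clockwise: the stirrer's foot, low in the tub, passes through the near left quarter (x of stirrer_foot in the frame of tub_floor below -0.007 m and y of stirrer_foot in the frame of tub_floor above 0.007 m and z of stirrer_foot in the frame of tub_floor between -0.01 and 0.02 m and horizontal distance between stirrer_foot and tub_floor below 0.07 m), for 0.02 s.
8. stirring clockwise: the stirrer's foot, low in the tub, passes through the far left quarter (all of step 4), for 0.02 s.
At the end, for the whole second after the job is handed in: The tongue is turned past 1.05 rad; the lid lies flat, its knob within 50 mm of the mat's centre; all three keys rest within the tray, bow centres below 45 mm; all beads lie in the tub; the stirrer stands upright (within 0.08 rad) with its foot within 32 mm of the coaster's centre (all of step 2 and all of step 3 and value of joint cam above 1.05 rad and x of key_a_bow in the frame of tray between -0.095 and 0.095 m and y of key_a_bow in the frame of tray between -0.085 and 0.085 m and height (world z) of each of key_a_bow, key_b_bow, key_c_bow below 0.045 m and x of key_b_bow in the frame of tray between -0.095 and 0.095 m and y of key_b_bow in the frame of tray between -0.085 and 0.085 m and x of key_c_bow in the frame of tray between -0.095 and 0.095 m and y of key_c_bow in the frame of tray between -0.085 and 0.085 m and horizontal distance between each of white_1_mid, white_2_mid and tub_floor below 0.074 m and height (world z) of each of white_1_mid, white_2_mid below 0.055 m and horizontal distance between stirrer_foot and coaster below 0.032 m and angle between stirrer_grip's own z axis and vertical below 0.08 rad and height (world z) of stirrer_foot below 0.008 m); the robot touches nothing.
It fails at once if a bystander was moved by more than 30 mm (distance of any of paint_jar, ribbon_reel, gift_pink, gift_teal, glue_bottle from where it was at the start of the episode above 0.03 m).
Of bead_1, bead_2, bead_3, bead_4 only 2 to 4 are there at a start; the rules pass over those that are not, and their reading is None.
At some moment in a run one of bead_1, bead_2, bead_3, bead_4 may be knocked a few centimetres aside while the robot is not near it.
It also fails if it takes over 210 s, if anything falls off the work surface, if the arm or the gripper's body presses on something with over 40 N, if the wrist force passes 120 N, or if a joint passes its speed limit or range.

## Robot

A 6-joint arm with a two-finger parallel gripper is mounted at the origin on the work surface. World frame = base frame: x ahead of the robot, y to its left, z up, the work surface at z = 0. Lengths are in mm, angles in rad, forces in N, time in s.
With the tool pointing down it reaches from about 350 to 975 mm from the base axis. Payload 7.1 kg.
Tool frame: the origin (TCP) lies at the very end of the fingers, on their centre line; the grasp point (between the pads) lies ctrl.hold_point_z behind it (ctrl.hold_point_z is the distance from the TCP to the grasp point, in mm); z points along the fingers, y is the line along which they close (so a half turn about z gives the same grasp; the last joint's range is limited). The gripper opens to 88 mm and grips with 3 to 60 N. Pads are 20 mm wide; open, the fingers measure 115 mm over their backs; the gripper's body (75 mm by 178 mm) begins 61 mm behind the grasp point.
Start: joints at [1.272, 0.423, 1.63, -0, 1.089, -0.019], TCP at [172.57, 600.686, 222.675] pointing down, gripper open.
Joint ranges: [-3, 3], [-0.9, 2.11], [0.09, 2.58], [-1.31, 4.45], [0.11, 2.69], [-2.54, 2.54]. Speed limits (rad/s): [2.39, 2.39, 3.01, 3.14, 3.14, 3.14].

## Interface

Orientations are given as a rotation vector (axis times angle).
In Python, from workcell import ctrl gives the robot as it stands. The module is installed in compiled form; this text tells all that it offers.
- The arm moves only by the shell command python3 -m creep 'ROWS'. ROWS is JSON, a list of rows, each an object with "translation": the shift along the tool's x, y, z in mm, a list of three; "angular": the turn, a rotation vector about the tool's x, y, z in rad, a list of three; "jaw": the opening, from 0 (shut) to 1 (fully open). A call has exactly 8 rows; each row is the pose to reach, as a shift and turn from the pose commanded when the call began, along the tool's axes at that moment; what a row does not reach only later rows make up. A row lasts 1/8 s, in which the tool goes at most 62.5 mm and 10.7 degrees, less where a joint would pass 70% of its speed; a pose out of reach is approached as far as the arm can. A call with a gripper value outside its range is refused whole. The fingers move at their own pace and stop on an object; the grip force is fixed at half the most. Time passes only in rows, so rows that repeat a pose let the fingers close, or fill a call up. It gives the time, the measured TCP pose, the force, the opening and the grip force at its end, in the units of the state.
- ctrl.get_obs(): the state, without advancing time (a new reading comes with each control period).
- ctrl.get_image(name): name is "side" or "top"; returns the picture (420x560x3 uint8, red, green, blue); there is no depth.
- ctrl.camera_info(name): a dict with "camera_matrix" (3x3 intrinsics, pixels), "world_from_camera" (4x4, takes a point from camera to world coordinates). Camera axes: x right, y up, looking along -z (the intrinsics and any distortion apply to the point x, -y, -z); pixel columns grow to the right and rows downward; lengths in mm; the calibration is good to about 2 mm. A picture is of the moment at which its call begins. camera_info takes no time and is no camera call.
- ctrl.close_job(): hands the job in; it is judged then, once.
Trained networks look in the newest picture that a camera, given by its name, has taken for a name from the list of things; names that differ only in an ending like _2 or _b are one class to them, and where a whole thing is asked for, a point or a joint stands for the part that bears it (a point fixed in the world has none). Each returns a list of dicts, best first, with "score" (0 to 1); they miss things now and then, are a little off and sometimes report something else, mostly with a low value. They report only what shows in the picture. A call takes as long as a camera call.
- ctrl.look_for(camera, label): "rect" ([left, top, right, bottom] in pixels, round what is visible of it).
The state is a dict: "t": time; "qpos": joint angles; "qvel": joint speeds; "joint_torque": joint torques, N m; "ee_pos": TCP position; "orientation": TCP orientation; "ft_force": force on the tool from outside, world axes, zero at the start; "moment": the same for the moment, N m; "width": finger opening in mm; "grasp_force": force on a finger pad.
Only numpy, scipy, OpenCV 4.12 (cv2) and the standard library are available. Lean on these libraries where they do the work, as an engineer would, in place of code of your own. Each camera call takes 0.05 s, during which the arm holds its last target. There are 200 camera calls.

## Working session

There is one attempt and no reset: what is moved stays moved. The work goes in short steps, Python scripts to look and compute and a shell command to move; the robot and the scene stay as the last step left them, time stands still between calls to the robot, and variables do not carry over. Pictures are saved under pics/ and viewed, at most 14 in all, crops included, and the job is handed in when it is done.

```bash
mkdir -p pics
python3 - <<'E'
from workcell import ctrl
import cv2
for n in("top","side"):
    im=ctrl.get_image(n); cv2.imwrite(f"pics/{n}0.png",im[...,::-1])
    print(n,ctrl.camera_info(n))
print(ctrl.get_obs(),ctrl.hold_point_z)
E
```

```text
top {'camera_matrix': array([[417.47567545,   0.        , 274.43886617],
       [  0.        , 417.47567545, 209.00241958],
       [  0.        ,   0.        ,   1.        ]]), 'world_from_camera': array([[ 1.27180396e-02,  9.96422115e-01, -8.35537010e-02,
         4.65188019e+02],
       [-9.99853263e-01,  1.17136862e-02, -1.24997140e-02,
        -9.56326348e+01],
       [-1.14762697e-02,  8.37004124e-02,  9.96424877e-01,
         1.40605489e+03],
       [ 0.00000000e+00,  0.00000000e+00,  0.00000000e+00,
         1.00000000e+00]])}
side {'camera_matrix': array([[381.70720741,   0.        , 283.01999838],
       [  0.        , 381.70720741, 204.65736709],
       [  0.        ,   0.        ,   1.        ]]), 'world_from_camera': array([[-9.82016949e-01,  9.63376489e-02, -1.62363081e-01,
         4.49098888e+02],
       [-1.88246101e-01, -5.65054580e-01,  8.03291185e-01,
         6.42501143e+02],
       [-1.43568183e-02,  8.19409775e-01,  5.73028361e-01,
         6.37588584e+02],
       [ 0.00000000e+00,  0.00000000e+00,  0.00000000e+00,
         1.00000000e+00]])}
{'t': 0.1, 'qpos': array([ 1.27201788e+00,  4.23756312e-01,  1.63063244e+00, -3.68740238e-05,
        1.08860743e+00, -1.89843024e-02]), 'qvel': array([-0.00117451, -0.00122264, -0.00202922, -0.00013865,  0.00036584,
       -0.00118752]), 'joint_torque': array([ 3.58262541e-04, -5.45621395e+01, -2.74326378e+01,  6.46310672e-02,
        1.86485524e-02,  4.01049300e-07]), 'ee_pos': array([172.42120059, 600.20543579, 221.97708693]), 'orientation': array([-4.38014230e-01, -3.11071544e+00,  2.18488068e-03]), 'ft_force': array([ 0.21361729, -0.44810386,  0.57942543]), 'moment': array([ 0.02562785,  0.00074819, -0.00296161]), 'grasp_force': 0.0, 'width': 88.01983556382635} 18.700000000000003
```

View pics/top0.png

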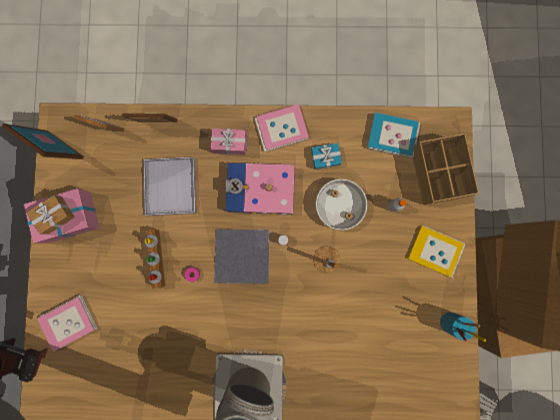

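View pics/side0.png

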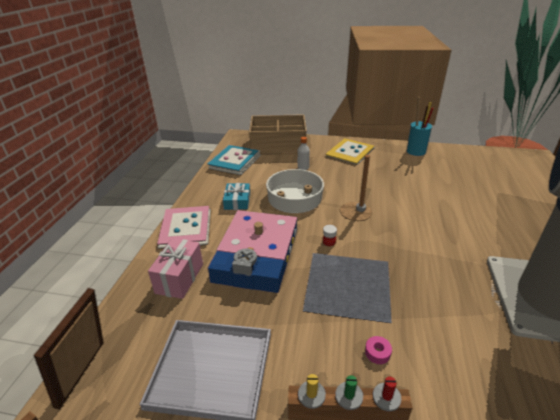

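Both pictures show the rack with its keys (top ~(152,257)), tray (170,186), mat (242,256), case (260,188) with the lock at (236,186), tub (341,204) and stirrer base (326,259). No view is blocked.

```bash
cat > h.py <<'E'
import numpy as np, cv2
from workcell import ctrl
from scipy.spatial.transform import Rotation as R
CI={n:ctrl.camera_info(n) for n in("top","side")}
F=np.diag([1,-1,-1.])
def P(n):
    T=CI[n]["world_from_camera"]; Rc=T[:3,:3]@F; t=T[:3,3]
    return CI[n]["camera_matrix"]@np.hstack([Rc.T,(-Rc.T@t)[:,None]])
def proj(n,X):
    X=np.atleast_2d(X); u=(P(n)@np.c_[X,np.ones(len(X))].T); return (u[:2]/u[2]).T
def at_z(n,px,z):
    T=CI[n]["world_from_camera"]
    d=T[:3,:3]@F@np.linalg.inv(CI[n]["camera_matrix"])@np.array([px[0],px[1],1.]); o=T[:3,3]
    return o+d*(z-o[2])/d[2]
def tri(pt,ps):
    X=cv2.triangulatePoints(P("top"),P("side"),np.array(pt,float).reshape(2,1),np.array(ps,float).reshape(2,1))
    return X[:3,0]/X[3,0]
def det(n,l,k=5): return [(round(d["score"],2),[round(float(v),1) for v in d["rect"]]) for d in ctrl.look_for(n,l)[:k]]
def mid(r): return [(r[0]+r[2])/2,(r[1]+r[3])/2]
def shot(n,name,box=None,s=1,marks=()):
    im=ctrl.get_image(n)[...,::-1].copy()
    cv2.imwrite("pics/raw_"+name+".png",im)
    if box:
        x0,y0,x1,y1=box; im=cv2.resize(im[y0:y1,x0:x1],None,fx=s,fy=s,interpolation=cv2.INTER_CUBIC)
        for m in marks: cv2.circle(im,(int((m[0]-x0+.5)*s),int((m[1]-y0+.5)*s)),3,(0,255,0),1)
    cv2.imwrite("pics/"+name+".png",im)
def delta(p,yaw):
    """tool-frame shift & turn from commanded (taken = measured) pose to TCP p, tool down, tool-y direction at world yaw (mod pi)"""
    o=ctrl.get_obs(); R0=R.from_rotvec(o["orientation"])
    best=None
    for s in(0,np.pi):
        a=yaw+s; y=np.array([np.cos(a),np.sin(a),0]); z=np.array([0,0,-1.]); x=np.cross(y,z)
        w=(R0.inv()*R.from_matrix(np.c_[x,y,z])).as_rotvec()
        if best is None or np.linalg.norm(w)<np.linalg.norm(best): best=w
    return R0.inv().apply(np.array(p)-o["ee_pos"]),best
E
python3 - <<'E'
from h import *
for l in "cam case_floor keyway tray mat lid_knob tub_floor coaster stirrer_grip key_a_bow white_1_mid paint_jar ribbon_reel gift_pink gift_teal glue_bottle".split():
    for n in("top","side"):
        try: print(l,n,det(n,l))
        except Exception as e: print(l,n,e)
from cv2 import imread,imwrite,resize
a=imread("pics/top0.png")[130:300,130:380]; imwrite("pics/tz.png",resize(a,None,fx=3.2,fy=3.2,interpolation=2))
a=imread("pics/side0.png")[200:420,145:415]; imwrite("pics/sz.png",resize(a,None,fx=2.7,fy=2.7,interpolation=2))
E
```

```text
cam top []
cam side [(0.61, [339.7, 199.2, 372.7, 219.8]), (0.17, [322.4, 225.6, 337.6, 243.0])]
case_floor top [(0.89, [225.4, 161.8, 248.8, 212.8]), (0.54, [144.5, 235.2, 158.2, 248.6])]
case_floor side [(0.77, [207.8, 225.3, 299.8, 289.6])]
keyway top [(0.9, [225.2, 161.9, 251.5, 211.3])]
keyway side [(0.73, [207.6, 231.1, 297.3, 291.8])]
tray top [(0.76, [144.3, 157.9, 196.2, 214.8])]
tray side [(0.73, [298.5, 139.8, 312.8, 170.0]), (0.7, [139.6, 318.5, 271.3, 420.0]), (0.59, [359.5, 153.5, 372.4, 213.3])]
mat top [(0.68, [214.1, 231.5, 270.8, 286.1])]
mat side []
lid_knob top []
lid_knob side [(0.61, [360.1, 155.2, 372.8, 207.0]), (0.57, [217.5, 207.6, 294.6, 262.4])]
tub_floor top [(0.85, [314.9, 183.5, 368.6, 230.7])]
tub_floor side [(0.94, [267.6, 165.4, 320.6, 214.0]), (0.57, [206.9, 224.5, 298.2, 292.3])]
coaster top [(0.96, [316.4, 248.4, 341.5, 274.3]), (0.71, [184.3, 270.7, 198.9, 281.7])]
coaster side [(0.62, [339.6, 202.1, 373.8, 218.1])]
stirrer_grip top [(0.41, [329.9, 258.6, 338.5, 267.6])]
stirrer_grip side [(0.52, [357.5, 155.2, 371.3, 207.4])]
key_a_bow top [(0.4
[... 381 characters left out ...]
(0.78, [322.1, 224.9, 337.7, 245.2])]
ribbon_reel top [(0.73, [143.6, 234.4, 158.4, 247.5]), (0.6, [184.3, 267.5, 203.7, 284.2])]
ribbon_reel side [(0.75, [364.0, 334.6, 391.4, 362.9]), (0.24, [137.8, 320.7, 267.5, 420.0])]
gift_pink top [(0.97, [210.0, 128.9, 249.1, 158.1]), (0.38, [216.4, 230.7, 268.7, 284.8])]
gift_pink side [(0.83, [144.0, 239.4, 201.4, 297.9]), (0.72, [217.2, 209.7, 297.4, 260.8]), (0.62, [319.9, 225.8, 336.3, 245.7]), (0.21, [223.3, 181.5, 252.2, 212.7])]
gift_teal top [(0.59, [309.6, 146.3, 343.8, 169.1])]
gift_teal side [(0.74, [222.5, 182.9, 248.4, 211.3])]
glue_bottle top [(0.72, [388.0, 198.2, 403.0, 212.3])]
glue_bottle side [(0.62, [301.1, 138.9, 312.0, 170.3])]
```

View pics/tz.png

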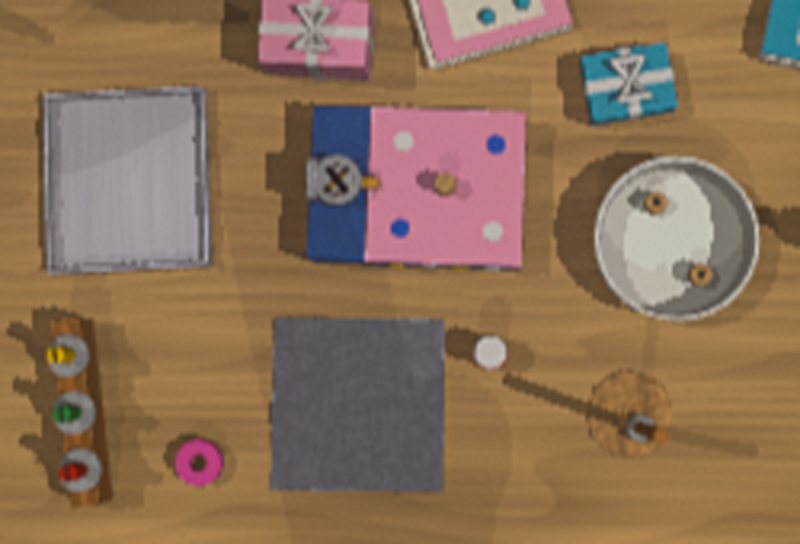

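View pics/sz.png

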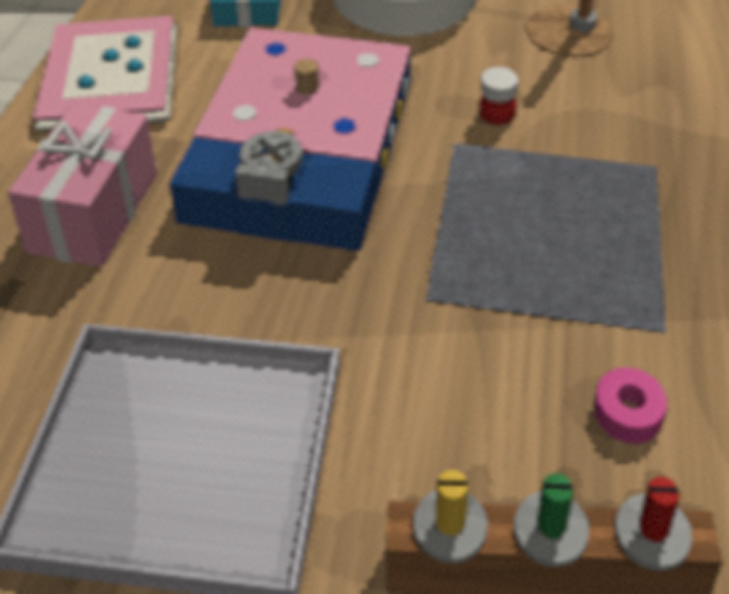

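Crops: lock top at crop-top (340,180) and crop-side (270,149), with the tongue at the lid. The keys stand yellow, green, red along the rack. Wooden beads are in the tub at crop-top (655,202) and (700,274).

```bash
cat > m1.py <<'E'
from h import *
T=lambda u,v:((u+.5)/3.2-.5+130,(v+.5)/3.2-.5+130)
S=lambda u,v:((u+.5)/2.7-.5+145,(v+.5)/2.7-.5+200)
r=lambda a:np.round(a,1)
print("lock tri",r(tri(T(340,180),S(270,149))),"top",r(at_z("top",T(340,180),71)),"side",r(at_z("side",S(270,149),71)))
lt=[T(371,107),T(525,112),T(521,268),T(365,262)]; ls=[S(248,28),S(410,45),S(376,162),S(199,137)]
print("lid top",r([at_z("top",p,52)[:2] for p in lt])); print("lid side",r([at_z("side",p,52)[:2] for p in ls]))
print("knobtop",r(tri(T(446,182),S(306,62))))
print("tray",r([at_z("top",T(*p),18)[:2] for p in((43,92),(204,87),(211,266),(48,272))]))
print("traySide",r([at_z("side",S(*p),18)[:2] for p in((88,327),(338,350),(295,587))]))
print("mat",r([at_z("top",T(*p),2)[:2] for p in((273,318),(443,318),(443,490),(271,490))]))
print("matSide",r([at_z("side",S(*p),2)[:2] for p in((455,147),(656,166),(664,328),(429,299))]))
print("tub",r(at_z("top",T(677,238),50)), "coaster",r(at_z("top",T(629,413),3)), "jar",r(at_z("top",T(490,352),45)))
print("stfoot",r(at_z("top",T(640,428),17)),"top end side/tri",r(tri(T(643,433),(365,157))))
print("coaster side",r(at_z("side",S(568,30),3)),"foot side",r(at_z("side",(360.5,208),10)))
for n,l in(("reel",T(198,462)),("gp",T(315,27)),("gt",T(630,80))): print(n,r(at_z("top",l,25)))
it=cv2.imread("pics/top0.png"); is_=cv2.imread("pics/side0.png")
def cen(im,box,lo,hi):
    x0,y0,x1,y1=box; h=cv2.cvtColor(im[y0:y1,x0:x1],cv2.COLOR_BGR2HSV); m=cv2.inRange(h,lo,hi); 
    k,L,st,c=cv2.connectedComponentsWithStats(m); i=1+np.argmax(st[1:,4]); return c[i]+[x0,y0],st[i]
for n,lo,hi in(("a",(0,200,90),(4,255,255)),("b",(22,150,120),(32,255,255)),("c",(50,120,50),(75,255,255))):
    a,sa=cen(it,(140,225,172,290),lo,hi); b,sb=cen(is_,(285,365,410,415),lo,hi)
    print(n,r(a),sa,r(b),sb,"tri",r(tri(a,b)),"t75",r(at_z("top",a,75)),"s75",r(at_z("side",b,75)))
E
python3 m1.py
```

```text
lock tri [653.7  47.3  68.2] top [650.5  46.4  71. ] side [656.2  50.3  71. ]
lid top [[ 729.1   18.1]
 [ 725.5 -140.1]
 [ 565.1 -137.4]
 [ 569.3   21.3]]
lid side [[ 731.  -133.5]
 [ 571.  -132.9]
 [ 572.9   30.6]
 [ 726.7   26.4]]
knobtop [650.9 -60.3  76. ]
tray [[748.1 368.4]
 [755.3 197.9]
 [565.8 185.1]
 [557.5 355.7]]
traySide [[755.8 204. ]
 [570.6 191. ]
 [559.7 356.5]]
mat [[512.9 121.4]
 [515.1 -57.5]
 [336.4 -60. ]
 [333.9 119. ]]
matSide [[516.6 -53.4]
 [338.9 -59.5]
 [338.6 117. ]
 [514.8 121.2]]
tub [ 597.7 -295.9   50. ] coaster [ 418.5 -252.8    3. ] jar [ 479.6 -107.    45. ]
stfoot [ 403.8 -262.6   17. ] top end side/tri [ 409.7 -246.2  177.1]
coaster side [ 422.7 -251.6    3. ] foot side [ 408.4 -257.9   10. ]
reel [363.5 191.3  25. ]
gp [819.1  81.   25. ]
gt [ 765.8 -250.6   25. ]
a [152.5 277.2] [12 50  3  5  8] [393.  386.5] [107  21   3   2   4] tri [354.5 303.3  79.4] t75 [355.4 304.5  75. ] s75 [352.3 300.4  75. ]
b [149.4 240.6] [ 7 13  6  5 17] [312.3 381.7] [22 15 11  5 46] tri [472.3 317.5  79.7] t75 [471.  318.9  75. ] s75 [474.1 314.9  75. ]
c [151.6 258.6] [10 32  5  4 15] [350.4 388.5] [ 61  16  10  18 135] tri [414.6 311.4  68.7] t75 [414.  309.5  75. ] s75 [415.9 315.2  75. ]
```

Run:
```python
from h import *
np.set_printoptions(precision=3,suppress=True)
print(delta([471.5,318.2,120],1.696)); print(delta([471.5,318.2,61],1.696))
```

```text
(array([-365.304, -188.929,  102.695]), array([-0.   ,  0.   , -0.405]))
(array([-365.302, -188.926,  161.695]), array([-0.   ,  0.   , -0.405]))
```

```bash
python3 -m creep '[{"translation":[-365.3,-188.9,0],"angular":[0,0,-0.405],"jaw":0.6},{"translation":[-365.3,-188.9,0],"angular":[0,0,-0.405],"jaw":0.6},{"translation":[-365.3,-188.9,0],"angular":[0,0,-0.405],"jaw":0.6},{"translation":[-365.3,-188.9,0],"angular":[0,0,-0.405],"jaw":0.6},{"translation":[-365.3,-188.9,0],"angular":[0,0,-0.405],"jaw":0.6},{"translation":[-365.3,-188.9,0],"angular":[0,0,-0.405],"jaw":0.6},{"translation":[-365.3,-188.9,0],"angular":[0,0,-0.405],"jaw":0.6},{"translation":[-365.3,-188.9,102.7],"angular":[0,0,-0.405],"jaw":0.6}]' && python3 -m creep '[{"translation":[0,0,80],"angular":[0,0,0],"jaw":0.6},{"translation":[0,0,80],"angular":[0,0,0],"jaw":0.6},{"translation":[0,0,80],"angular":[0,0,0],"jaw":0.6},{"translation":[0,0,80],"angular":[0,0,0],"jaw":0.6},{"translation":[0,0,80],"angular":[0,0,0],"jaw":0.6},{"translation":[0,0,80],"angular":[0,0,0],"jaw":0.6},{"translation":[0,0,80],"angular":[0,0,0],"jaw":0.6},{"translation":[0,0,80],"angular":[0,0,0],"jaw":0.6}]'
python3 - <<'E'
from h import *
np.set_printoptions(precision=3,suppress=True)
o=ctrl.get_obs();print(delta([471.5,318.2,61],1.696),o["t"],o["ft_force"])
g=o["ee_pos"]
from numpy import array
shot("side","s1",(250,320,430,420),4,proj("side",[[471.5,318.2,75],[471.5,318.2,95],g]))
E
```

```text
t: 2.7
ee_pos: [477.3, 318.5, 163.9]
orientation: [-0.19, 3.125, 0.008]
ft_force: [0.8, 0.3, -1.6]
width: 52.6
grasp_force: 0.0
t: 3.7
ee_pos: [471.5, 318.3, 80.4]
orientation: [-0.197, 3.135, 0.0]
ft_force: [0.3, 0.2, -0.1]
width: 52.9
grasp_force: 0.0
(array([ 0.033, -0.071, 19.367]), array([0., 0., 0.])) 3.7 [ 0.262  0.226 -0.109]
```

View pics/s1.png

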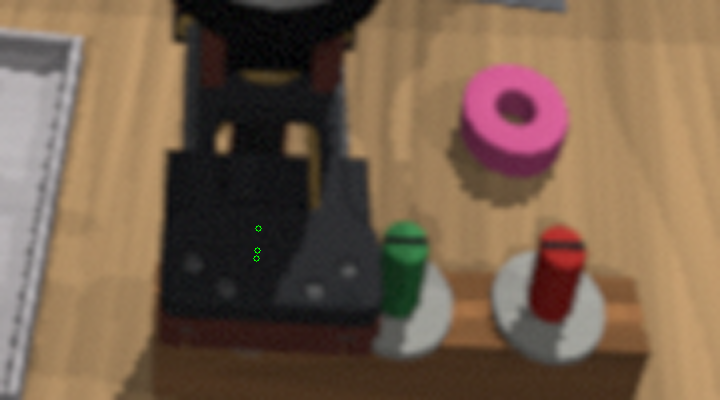

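The gripper body hides the key from the side camera at this yaw. I'll close along the rack's long axis instead, with a narrow opening.

Run:
```python
from h import *
np.set_printoptions(precision=3,suppress=True)
o=ctrl.get_obs();m=R.from_rotvec(o["orientation"]).as_matrix()
print(o["qpos"],m)
```

```text
[ 0.573  0.542  1.839 -0.     0.76  -1.123] [[-0.992 -0.125  0.   ]
 [-0.125  0.992  0.   ]
 [-0.     0.    -1.   ]]
```

```bash
python3 -m creep '[{"translation":[0,0,-30],"angular":[0,0,0.18],"jaw":0.5},{"translation":[0,0,-30],"angular":[0,0,0.36],"jaw":0.36},{"translation":[0,0,-30],"angular":[0,0,0.54],"jaw":0.36},{"translation":[0,0,-30],"angular":[0,0,0.72],"jaw":0.36},{"translation":[0,0,-30],"angular":[0,0,0.9],"jaw":0.36},{"translation":[0,0,-30],"angular":[0,0,1.08],"jaw":0.36},{"translation":[0,0,-30],"angular":[0,0,1.26],"jaw":0.36},{"translation":[0,0,-30],"angular":[0,0,1.44],"jaw":0.36}]' >/dev/null&& python3 -m creep '[{"translation":[0,0,0],"angular":[0,0,0.131],"jaw":0.36},{"translation":[0,0,0],"angular":[0,0,0.131],"jaw":0.36},{"translation":[0,0,0],"angular":[0,0,0.131],"jaw":0.36},{"translation":[0,0,0],"angular":[0,0,0.131],"jaw":0.36},{"translation":[0,0,20],"angular":[0,0,0.131],"jaw":0.36},{"translation":[0,0,20],"angular":[0,0,0.131],"jaw":0.36},{"translation":[0,0,20],"angular":[0,0,0.131],"jaw":0.36},{"translation":[0,0,20],"angular":[0,0,0.131],"jaw":0.36}]'
python3 - <<'E'
from h import *
np.set_printoptions(precision=3,suppress=True)
o=ctrl.get_obs();print(delta([471.5,318.2,61],.125),o["t"],o["ft_force"])
g=o["ee_pos"]
shot("side","s2",(250,320,430,420),4,proj("side",[[471.5,318.2,75],[471.5,318.2,95],g]))
E
```

```text
t: 5.75
ee_pos: [471.9, 318.5, 90.8]
orientation: [2.078, 2.356, 0.001]
ft_force: [-0.6, -0.2, -0.5]
width: 32.0
grasp_force: 0.0
(array([-0.269, -0.417, 29.794]), array([ 0.001, -0.   ,  0.   ])) 5.75 [-0.584 -0.227 -0.493]
```

View pics/s2.png

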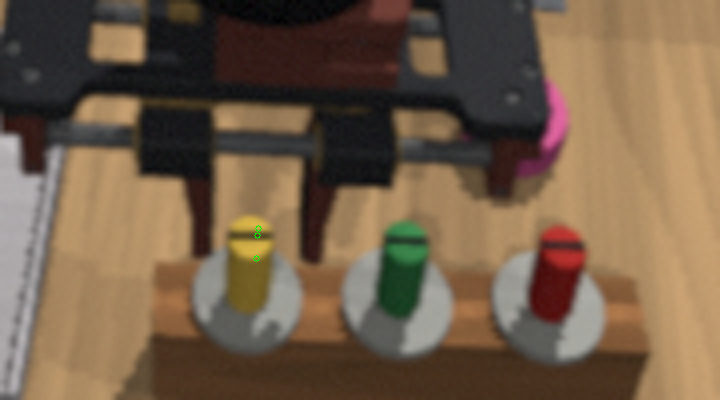

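Side view: bow tops at crop (250,236), (406,241) and (562,246). The fingertips straddle yellow, with the midpoint about 7 crop px right of the bow.

Run:
```python
from h import *
np.set_printoptions(precision=1,suppress=True)
q=lambda u,v:((u+.5)/4-.5+250,(v+.5)/4-.5+320)
for p in((250,236),(406,241),(562,246)): print(at_z("side",q(*p),95))
for p in((203,252),(312,260)): print("tip",at_z("side",q(*p),90.8))
for p in((248,301),(398,306),(549,309)): print("flange",at_z("side",q(*p),55))
o=ctrl.get_obs(); m=R.from_rotvec(o["orientation"]).as_matrix(); print(m)
```

```text
[474.1 321.8  95. ]
[416.6 313.3  95. ]
[359.6 304.8  95. ]
tip [490.7 328.8  90.8]
tip [450.3 324.5  90.8]
flange [473.3 324.8  55. ]
flange [416.  316.3  55. ]
flange [358.8 306.9  55. ]
[[-0.1  1.   0. ]
 [ 1.   0.1  0. ]
 [ 0.   0.  -1. ]]
```

```bash
python3 -m creep '[{"translation":[4.2,2.6,0],"angular":[0,0,-0.023],"jaw":0.36},{"translation":[4.2,2.6,15],"angular":[0,0,-0.023],"jaw":0.36},{"translation":[4.2,2.6,29],"angular":[0,0,-0.023],"jaw":0.36},{"translation":[4.2,2.6,29],"angular":[0,0,-0.023],"jaw":0.2},{"translation":[4.2,2.6,29],"angular":[0,0,-0.023],"jaw":0.1},{"translation":[4.2,2.6,29],"angular":[0,0,-0.023],"jaw":0},{"translation":[4.2,2.6,29],"angular":[0,0,-0.023],"jaw":0},{"translation":[4.2,2.6,29],"angular":[0,0,-0.023],"jaw":0}]'
```

```text
t: 6.8
ee_pos: [473.6, 322.8, 61.4]
orientation: [2.051, 2.379, 0.001]
ft_force: [0.4, 0.9, -0.7]
width: 17.3
grasp_force: 30.0
```

```bash
python3 -m creep '[{"translation":[0,0,-50],"angular":[0,0,0],"jaw":0},{"translation":[0,0,-92],"angular":[0,0,0],"jaw":0},{"translation":[-50,23,-92],"angular":[0,0,-0.1],"jaw":0},{"translation":[-100,47,-92],"angular":[0,0,-0.2],"jaw":0},{"translation":[-150,71,-92],"angular":[0,0,-0.3],"jaw":0},{"translation":[-200,94,-92],"angular":[0,0,-0.4],"jaw":0},{"translation":[-250,118,-92],"angular":[0,0,-0.53],"jaw":0},{"translation":[-295.5,139.4,-92],"angular":[0,0,-0.53],"jaw":0}]'; python3 -m creep '[{"translation":[0,0,0],"angular":[0,0,0],"jaw":0},{"translation":[0,0,0],"angular":[0,0,0],"jaw":0},{"translation":[0,0,0],"angular":[0,0,0],"jaw":0},{"translation":[0,0,0],"angular":[0,0,0],"jaw":0},{"translation":[0,0,0],"angular":[0,0,0],"jaw":0},{"translation":[0,0,0],"angular":[0,0,0],"jaw":0},{"translation":[0,0,0],"angular":[0,0,0],"jaw":0},{"translation":[0,0,0],"angular":[0,0,0],"jaw":0}]';python3 - <<'E'
from h import *
np.set_printoptions(precision=3,suppress=True)
print(delta([655,51,153],.678))
shot("side","s3",(195,180,305,270),7)
E
```

```text
t: 7.8
ee_pos: [655.9, 49.2, 153.3]
orientation: [1.355, 2.834, 0.0]
ft_force: [0.4, 0.3, -1.4]
width: 17.5
grasp_force: 30.0
t: 8.8
ee_pos: [655.0, 51.0, 153.2]
orientation: [1.356, 2.834, -0.0]
ft_force: [-1.0, -0.5, -0.9]
width: 17.1
grasp_force: 30.0
(array([ 0.003, -0.002,  0.178]), array([-0.,  0., -0.]))
```

View pics/s3.png

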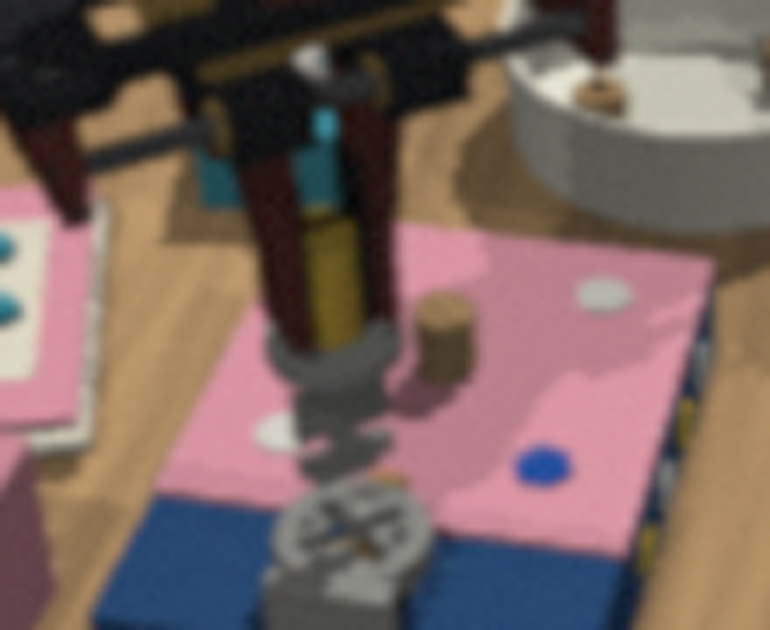

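Flange at crop (333,345), blade tip edge from about (298,470) to (392,437), and X centre of the lock at about (353,530).

Run:
```python
from h import *
np.set_printoptions(precision=1,suppress=True)
q=lambda u,v:((u+.5)/7-.5+195,(v+.5)/7-.5+180)
c=lambda X:(proj("side",X)-[195,180]+.5)*7-.5
o=ctrl.get_obs()["ee_pos"]; d=np.array([np.cos(.678),np.sin(.678),0])
print("flange top ctr pred",c(o+[0,0,-6.4]),"obs->",at_z("side",q(333,349),146.8))
for s in(15,-15): print("tip",c(o+[0,0,-61.4]+s*d))
print("tip obs",at_z("side",q(298,472),91.8),at_z("side",q(392,437),91.8))
print("bow top/bottom",c(o+[0,0,33.6]),c(o+[0,0,-6.4]))
a=np.linspace(0,6.28,9)[:-1]
E=c(np.c_[655+25*np.cos(a),51+25*np.sin(a),71+0*a]); print("lock ext",E.min(0),E.max(0), "ctr",c([655,51,71]))
print("lock obs",at_z("side",q(353,530),71),at_z("side",q(355,527),71))
```

```text
flange top ctr pred [[335.6 338.4]] obs-> [654.4  56.  146.8]
tip [[303.8 494.6]]
tip [[393.7 463.2]]
tip obs [671.4  50.7  91.8] [647.   29.7  91.8]
bow top/bottom [[325.1 229.1]] [[335.6 338.4]]
lock ext [276.8 476.5] [431.7 584.1] ctr [[353.9 529. ]]
lock obs [655.2  51.5  71. ] [654.9  50.1  71. ]
```

```bash
python3 -m creep '[{"translation":[0,0,10],"angular":[0,0,0],"jaw":0},{"translation":[0,0,18],"angular":[0,0,0],"jaw":0},{"translation":[0,0,20],"angular":[0,0,0],"jaw":0},{"translation":[0,0,21],"angular":[0,0,0],"jaw":0},{"translation":[0,0,22],"angular":[0,0,0],"jaw":0},{"translation":[0,0,23],"angular":[0,0,0],"jaw":0},{"translation":[0,0,24],"angular":[0,0,0],"jaw":0},{"translation":[0,0,24],"angular":[0,0,0],"jaw":0}]'
```

```text
t: 9.85
ee_pos: [655.0, 51.1, 129.2]
orientation: [-1.356, -2.834, 0.0]
ft_force: [-0.2, -0.1, -1.3]
width: 17.4
grasp_force: 30.0
```

```bash
python3 -m creep '[{"translation":[0,0,1],"angular":[0,0,0],"jaw":0},{"translation":[0,0,2],"angular":[0,0,0],"jaw":0},{"translation":[0,0,3],"angular":[0,0,0],"jaw":0},{"translation":[0,0,4],"angular":[0,0,0],"jaw":0},{"translation":[0,0,5],"angular":[0,0,0],"jaw":0},{"translation":[0,0,6],"angular":[0,0,0],"jaw":0},{"translation":[0,0,6],"angular":[0,0,0],"jaw":0},{"translation":[0,0,6],"angular":[0,0,0],"jaw":0}]'
```

```text
t: 10.85
ee_pos: [655.0, 51.0, 123.2]
orientation: [-1.356, -2.834, 0.0]
ft_force: [0.6, 0.9, -0.4]
width: 17.2
grasp_force: 30.0
```

```bash
python3 -m creep '[{"translation":[0,0,6],"angular":[0,0,0],"jaw":0},{"translation":[0,0,12],"angular":[0,0,0],"jaw":0},{"translation":[0,0,18],"angular":[0,0,0],"jaw":0},{"translation":[0,0,24],"angular":[0,0,0],"jaw":0},{"translation":[0,0,30],"angular":[0,0,0],"jaw":0},{"translation":[0,0,36],"angular":[0,0,0],"jaw":0},{"translation":[0,0,39],"angular":[0,0,0],"jaw":0},{"translation":[0,0,39],"angular":[0,0,0],"jaw":0}]'
python3 -c "
from h import *
o=ctrl.get_obs();print(o['moment'],o['ft_force'])"
```

```text
t: 11.85
ee_pos: [654.9, 51.0, 83.9]
orientation: [-1.356, -2.833, 0.0]
ft_force: [-0.3, -0.3, -1.5]
width: 17.4
grasp_force: 30.0
[-0.09795397 -0.00733262 -0.0029094 ] [-0.32571877 -0.26392455 -1.47686637]
```

```bash
python3 -m creep '[{"translation":[0,0,1],"angular":[0,0,0.05],"jaw":0},{"translation":[0,0,1],"angular":[0,0,0.1],"jaw":0},{"translation":[0,0,1],"angular":[0,0,0.15],"jaw":0},{"translation":[0,0,1],"angular":[0,0,0.2],"jaw":0},{"translation":[0,0,1],"angular":[0,0,0.25],"jaw":0},{"translation":[0,0,1],"angular":[0,0,0.3],"jaw":0},{"translation":[0,0,1],"angular":[0,0,0.35],"jaw":0},{"translation":[0,0,1],"angular":[0,0,0.35],"jaw":0}]'
python3 -c "
from h import *
o=ctrl.get_obs();print(o['moment'],o['ft_force'])"
```

```text
t: 12.85
ee_pos: [654.7, 51.8, 83.4]
orientation: [-1.828, -2.554, -0.001]
ft_force: [-1.4, 4.0, -0.4]
width: 17.3
grasp_force: 30.0
[0.99181638 0.45739864 0.2787655 ] [-1.41208997  3.95508618 -0.4118061 ]
```

```bash
cat >> h.py <<'E'
def tongue(im):
    h=cv2.cvtColor(np.ascontiguousarray(im[225:260,225:265]),cv2.COLOR_BGR2HSV)
    m=cv2.inRange(h,(8,120,110),(25,255,255)); c=np.argwhere(m)
    return len(c),(c.mean(0)[::-1]+[225,225]).round(1) if len(c) else None
E
python3 - <<'E'
from h import *
for f in("side0","raw_s3"): print(f,tongue(cv2.imread(f"pics/{f}.png")))
shot("side","s4"); print(tongue(cv2.imread("pics/raw_s4.png")))
a=np.r_[[[655+28*np.sin(t)*s,51-28*np.cos(t),66] for t in(0,.2,.6,1.26) for s in(-1,)]]
print(proj("side",a).round(1))
E
```

```text
side0 (0, None)
raw_s3 (0, None)
(14, array([242.5, 240.9]))
[[248.6 248.4]
 [251.  248.9]
 [254.9 250.7]
 [258.1 255.6]]
```

Run:
```python
import cv2,numpy as np
f=lambda n:cv2.resize(cv2.imread(f"pics/{n}.png")[215:270,222:272],None,fx=7.8,fy=7.8,interpolation=2)
cv2.imwrite("pics/cmp.png",np.hstack([f("side0"),f("raw_s4")]))
```

```text
(no output)
```

View pics/cmp.png

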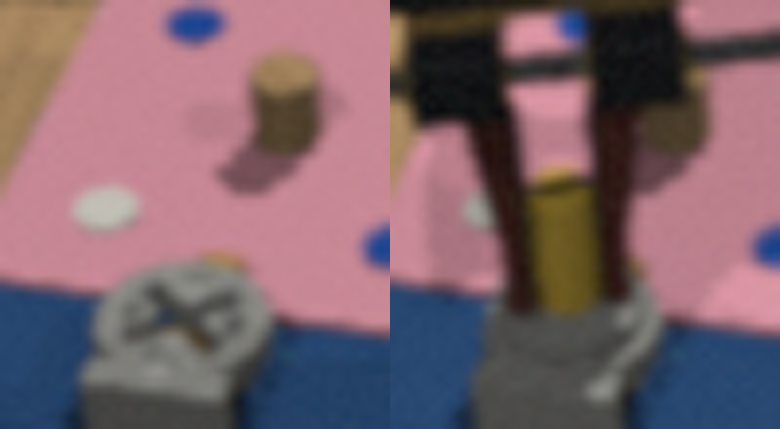

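Tongue on the right has moved only about 3 px, so the result is unclear. I'll turn a bit more and watch the moment.

```bash
python3 -m creep '[{"translation":[0,0,0],"angular":[0,0,0.04],"jaw":0},{"translation":[0,0,0],"angular":[0,0,0.08],"jaw":0},{"translation":[0,0,0],"angular":[0,0,0.12],"jaw":0},{"translation":[0,0,0],"angular":[0,0,0.16],"jaw":0},{"translation":[0,0,0],"angular":[0,0,0.2],"jaw":0},{"translation":[0,0,0],"angular":[0,0,0.2],"jaw":0},{"translation":[0,0,0],"angular":[0,0,0.2],"jaw":0},{"translation":[0,0,0],"angular":[0,0,0.2],"jaw":0}]'
python3 - <<'E'
from h import *
o=ctrl.get_obs();print(o['moment'],o['ft_force'])
im=cv2.imread("pics/side0.png");print(im[246:251,246:254,::-1].tolist()[2])
def br(im):
    h=cv2.cvtColor(np.ascontiguousarray(im[240:262,240:266]),cv2.COLOR_BGR2HSV)
    c=np.argwhere(cv2.inRange(h,(8,90,140),(25,255,255))); return [(int(b)+240,int(a)+240) for a,b in c]
shot("side","s5")
for f in("side0","raw_s4","raw_s5"): print(f,br(cv2.imread(f"pics/{f}.png")))
E
```

```text
t: 13.9
ee_pos: [655.0, 51.4, 83.4]
orientation: [-2.073, -2.36, -0.001]
ft_force: [-1.1, 5.8, 1.2]
width: 17.5
grasp_force: 30.0
[1.07296415 0.41461647 0.14435069] [-1.08088957  5.76633125  1.17503943]
[[164, 134, 135], [156, 128, 125], [153, 129, 110], [160, 131, 101], [164, 129, 96], [167, 128, 95], [167, 122, 99], [177, 124, 120]]
side0 [(249, 247), (250, 247), (249, 248), (250, 248), (251, 248), (252, 248)]
raw_s4 []
raw_s5 [(242, 240), (243, 240), (244, 240), (254, 249)]
```

Run:
```python
from h import *
for f in("side0","raw_s3","raw_s4","raw_s5"):
    im=cv2.imread(f"pics/{f}.png")[244:262,244:268].astype(int); 
    w=np.clip(im[...,1]-im[...,0]-12,0,None)*(im[...,2]>90); y,x=np.mgrid[244:262,244:268]
    print(f,w.sum(),((w*x).sum()/w.sum()).round(1),((w*y).sum()/w.sum()).round(1))
f=lambda n:cv2.resize(cv2.imread(f"pics/{n}.png")[225:270,232:272],None,fx=8,fy=8,interpolation=2)
cv2.imwrite("pics/cmp2.png",np.hstack([f("raw_s4"),f("raw_s5")]))
```

```text
side0 115 250.2 248.3
raw_s3 91 250.0 248.3
raw_s4 1412 245.1 249.1
raw_s5 1297 245.0 249.0
```

View pics/cmp2.png

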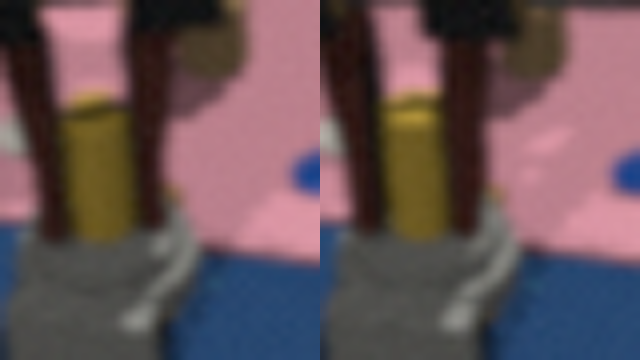

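Tongue and bow line did not move between the two frames, so the yellow key is jammed and slipping: it's the wrong one. I'll turn back to the stop, ease off and withdraw.

```bash
python3 -m creep '[{"translation":[0,0,0],"angular":[0,0,-0.1],"jaw":0},{"translation":[0,0,0],"angular":[0,0,-0.2],"jaw":0},{"translation":[0,0,0],"angular":[0,0,-0.3],"jaw":0},{"translation":[0,0,0],"angular":[0,0,-0.4],"jaw":0},{"translation":[0,0,0],"angular":[0,0,-0.45],"jaw":0},{"translation":[0,0,0],"angular":[0,0,-0.45],"jaw":0},{"translation":[0,0,0],"angular":[0,0,-0.45],"jaw":0},{"translation":[0,0,0],"angular":[0,0,-0.45],"jaw":0}]'
python3 -c "
from h import *
o=ctrl.get_obs();print(o['moment'],o['ft_force'])"
python3 -m creep '[{"translation":[0,0,0],"angular":[0,0,0.07],"jaw":0},{"translation":[0,0,0],"angular":[0,0,0.07],"jaw":0},{"translation":[0,0,0],"angular":[0,0,0.07],"jaw":0},{"translation":[0,0,-1],"angular":[0,0,0.07],"jaw":0},{"translation":[0,0,-2],"angular":[0,0,0.07],"jaw":0},{"translation":[0,0,-3],"angular":[0,0,0.07],"jaw":0},{"translation":[0,0,-4],"angular":[0,0,0.07],"jaw":0},{"translation":[0,0,-4],"angular":[0,0,0.07],"jaw":0}]'
python3 -c "
from h import *
o=ctrl.get_obs();print(o['moment'],o['ft_force'])"
```

```text
t: 14.95
ee_pos: [654.3, 51.2, 83.2]
orientation: [-1.495, -2.761, 0.001]
ft_force: [-2.5, 4.3, 1.5]
width: 17.2
grasp_force: 30.0
[ 0.84310196  0.77014742 -0.20528446] [-2.51604285  4.31950782  1.52696559]
t: 15.95
ee_pos: [654.4, 51.3, 87.2]
orientation: [-1.591, -2.707, 0.001]
ft_force: [-3.0, 3.5, -3.1]
width: 17.4
grasp_force: 30.0
[ 0.70650718  0.87379668 -0.0622287 ] [-2.99975911  3.46694881 -3.14816129]
```

```bash
python3 -m creep '[{"translation":[0,0,-2],"angular":[0,0,0],"jaw":0},{"translation":[0,0,-4],"angular":[0,0,0],"jaw":0},{"translation":[0,0,-6],"angular":[0,0,0],"jaw":0},{"translation":[0,0,-8],"angular":[0,0,0],"jaw":0},{"translation":[0,0,-10],"angular":[0,0,0],"jaw":0},{"translation":[0,0,-12],"angular":[0,0,0],"jaw":0},{"translation":[0,0,-14],"angular":[0,0,0],"jaw":0},{"translation":[0,0,-15],"angular":[0,0,0],"jaw":0}]'
python3 -c "
from h import *
o=ctrl.get_obs();print(o['moment'],o['ft_force'])"
```

```text
t: 16.95
ee_pos: [654.6, 51.2, 102.2]
orientation: [-1.592, -2.708, 0.0]
ft_force: [-3.5, 3.2, -3.3]
width: 17.6
grasp_force: 30.0
[ 0.75203117  0.76094415 -0.04475212] [-3.5106484   3.23719508 -3.32858967]
```

```bash
python3 -m creep '[{"translation":[0,0,-40],"angular":[0,0,0],"jaw":0},{"translation":[0,0,-65],"angular":[0,0,0],"jaw":0},{"translation":[45,22,-65],"angular":[0,0,-0.18],"jaw":0},{"translation":[90,44,-65],"angular":[0,0,-0.36],"jaw":0},{"translation":[135,70,-65],"angular":[0,0,-0.54],"jaw":0},{"translation":[190,100,-65],"angular":[0,0,-0.72],"jaw":0},{"translation":[242,130,-65],"angular":[0,0,-0.9],"jaw":0},{"translation":[242,130,-65],"angular":[0,0,-1.08],"jaw":0}]'; python3 -m creep '[{"translation":[0,0,0],"angular":[0,0,-0.133],"jaw":0},{"translation":[0,0,0],"angular":[0,0,-0.133],"jaw":0},{"translation":[0,0,0],"angular":[0,0,-0.133],"jaw":0},{"translation":[0,0,0],"angular":[0,0,-0.133],"jaw":0},{"translation":[0,0,0],"angular":[0,0,-0.133],"jaw":0},{"translation":[0,0,0],"angular":[0,0,-0.133],"jaw":0},{"translation":[0,0,0],"angular":[0,0,-0.133],"jaw":0},{"translation":[0,0,0],"angular":[0,0,-0.133],"jaw":0}]'; python3 -m creep '[{"translation":[0,0,0],"angular":[0,-0.17,0],"jaw":0},{"translation":[0,0,0],"angular":[0,-0.34,0],"jaw":0},{"translation":[0,0,0],"angular":[0,-0.51,0],"jaw":0},{"translation":[0,0,20],"angular":[0,-0.68,0],"jaw":0},{"translation":[0,0,40],"angular":[0,-0.85,0],"jaw":0},{"translation":[0,0,60],"angular":[0,-1.02,0],"jaw":0},{"translation":[0,0,70],"angular":[0,-1.047,0],"jaw":0},{"translation":[0,0,80],"angular":[0,-1.047,0],"jaw":0}]'
```

```text
t: 17.95
ee_pos: [652.0, 330.4, 168.4]
orientation: [-0.044, 3.136, 0.003]
ft_force: [-1.0, -1.4, -1.3]
width: 17.4
grasp_force: 30.0
t: 18.95
ee_pos: [650.9, 325.7, 167.1]
orientation: [0.236, -3.133, 0.0]
ft_force: [-0.1, -0.0, -1.1]
width: 17.4
grasp_force: 30.0
t: 19.95
ee_pos: [685.1, 359.8, 166.4]
orientation: [-0.153, 2.382, 0.02]
ft_force: [-0.2, 0.5, -0.5]
width: 17.4
grasp_force: 30.0
```

Run:
```python
from h import *
o=ctrl.get_obs();print(R.from_rotvec(o["orientation"]).as_matrix().round(2),o["qpos"].round(2),o["ft_force"])
shot("side","s6",(120,220,320,420),3)
```

```text
[[-0.72 -0.12  0.68]
 [-0.1   0.99  0.06]
 [-0.68 -0.03 -0.73]] [ 0.6   0.56  1.8  -1.31  0.36  0.07] [-0.20069755  0.5143889  -0.46928662]
```

View pics/s6.png

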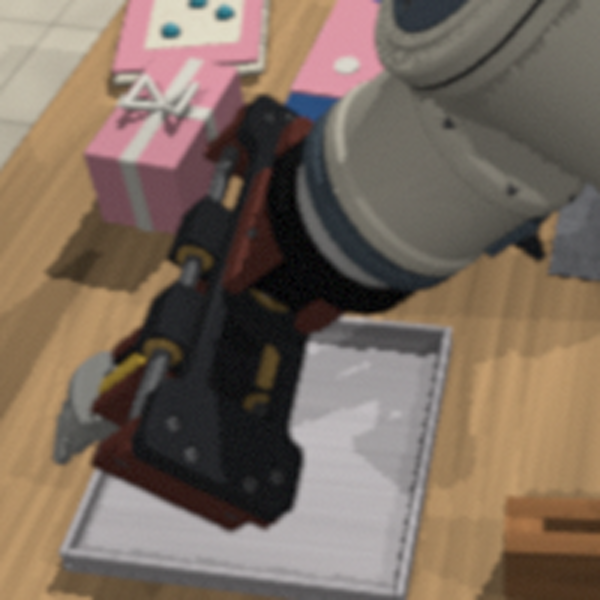

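The arm ran into its roll-joint limit while tilting outward. I'll tilt the other way, tip toward the robot in the radial plane.

Run:
```python
from h import *
np.set_printoptions(precision=3,suppress=True)
print(delta([660,321,190],2.024))
```

```text
(array([  8.817, -37.177, -36.109]), array([-0.155,  0.746, -0.308]))
```

```bash
python3 -m creep '[{"translation":[8.8,-37.2,-36.1],"angular":[-0.031,0.15,-0.062],"jaw":0},{"translation":[8.8,-37.2,-36.1],"angular":[-0.062,0.3,-0.124],"jaw":0},{"translation":[8.8,-37.2,-36.1],"angular":[-0.093,0.45,-0.186],"jaw":0},{"translation":[8.8,-37.2,-36.1],"angular":[-0.124,0.6,-0.248],"jaw":0},{"translation":[8.8,-37.2,-36.1],"angular":[-0.155,0.746,-0.308],"jaw":0},{"translation":[8.8,-37.2,-36.1],"angular":[-0.155,0.746,-0.308],"jaw":0},{"translation":[8.8,-37.2,-36.1],"angular":[-0.155,0.746,-0.308],"jaw":0},{"translation":[8.8,-37.2,-36.1],"angular":[-0.155,0.746,-0.308],"jaw":0}]'
python3 - <<'E'
from h import *
np.set_printoptions(precision=3,suppress=True)
print(delta([660,321,190],2.024),ctrl.get_obs()["qpos"])
E
```

```text
t: 21.0
ee_pos: [660.7, 318.6, 188.5]
orientation: [0.7, -3.062, -0.001]
ft_force: [-0.3, -0.4, -1.4]
width: 17.9
grasp_force: 30.0
(array([-0.382,  2.465, -1.501]), array([ 0.001, -0.   , -0.003])) [ 0.433  0.617  1.387  0.001  1.138 -1.588]
```

```bash
python3 -m creep '[{"translation":[0,0,10],"angular":[0,0.17,0],"jaw":0},{"translation":[0,0,20],"angular":[0,0.34,0],"jaw":0},{"translation":[0,0,30],"angular":[0,0.51,0],"jaw":0},{"translation":[0,0,40],"angular":[0,0.68,0],"jaw":0},{"translation":[0,0,50],"angular":[0,0.85,0],"jaw":0},{"translation":[0,0,60],"angular":[0,1.02,0],"jaw":0},{"translation":[0,0,70],"angular":[0,1.047,0],"jaw":0},{"translation":[0,0,80],"angular":[0,1.047,0],"jaw":0}]'
python3 - <<'E'
from h import *
np.set_printoptions(precision=3,suppress=True)
o=ctrl.get_obs();print(o["qpos"],o["orientation"]);print(R.from_rotvec(o["orientation"]).as_matrix())
E
```

```text
t: 22.0
ee_pos: [658.1, 319.4, 106.9]
orientation: [0.471, -2.053, 0.271]
ft_force: [0.8, 0.4, -0.6]
width: 17.2
grasp_force: 30.0
[ 0.44   1.324  0.482 -0.014  2.383 -1.587] [ 0.471 -2.053  0.271]
[[-0.45  -0.436 -0.779]
 [-0.219  0.9   -0.377]
 [ 0.866  0.001 -0.5  ]]
```

```bash
python3 -m creep '[{"translation":[-13,0,7.5],"angular":[0,0,0],"jaw":0},{"translation":[-26,0,15],"angular":[0,0,0],"jaw":0},{"translation":[-39,0,22.5],"angular":[0,0,0],"jaw":0},{"translation":[-46,0,27],"angular":[0,0,0],"jaw":0},{"translation":[-51,0,29.5],"angular":[0,0,0],"jaw":0},{"translation":[-51,0,29.5],"angular":[0,0,0],"jaw":0},{"translation":[-51,0,29.5],"angular":[0,0,0],"jaw":0},{"translation":[-51,0,29.5],"angular":[0,0,0],"jaw":0}]'
python3 - <<'E'
from h import *
np.set_printoptions(precision=3,suppress=True)
o=ctrl.get_obs();print(o["qpos"],o["orientation"]);print(R.from_rotvec(o["orientation"]).as_matrix()[2],o["moment"])
E
```

```text
t: 23.0
ee_pos: [658.3, 319.4, 49.8]
orientation: [0.471, -2.051, 0.27]
ft_force: [0.5, 0.3, -1.1]
width: 17.6
grasp_force: 30.0
[ 0.439  1.396  0.45  -0.013  2.344 -1.587] [ 0.471 -2.051  0.27 ]
[ 0.867  0.002 -0.499] [ 0.309 -0.463  0.016]
```

```bash
python3 -m creep '[{"translation":[-4,0,2],"angular":[0,0,0],"jaw":0},{"translation":[-4,0,2],"angular":[0,0,0],"jaw":0},{"translation":[-4,0,2],"angular":[0,0,0],"jaw":0.5},{"translation":[-4,0,2],"angular":[0,0,0],"jaw":0.5},{"translation":[-4,0,2],"angular":[0,0,0],"jaw":0.5},{"translation":[-4,0,2],"angular":[0,0,0],"jaw":0.5},{"translation":[20,0,-12],"angular":[0,0,0],"jaw":0.5},{"translation":[60,0,-40],"angular":[0,0,0],"jaw":0.5}]';  python3 - <<'E'
from h import *
np.set_printoptions(precision=3,suppress=True)
print(delta([417,316,130],.148))
E
```

```text
t: 24.0
ee_pos: [661.6, 320.9, 121.6]
orientation: [0.47, -2.046, 0.271]
ft_force: [0.9, 1.9, -0.0]
width: 43.7
grasp_force: 0.0
(array([117.111, 102.145, 189.179]), array([ 0.666, -0.902, -1.141]))
```

```bash
python3 -m creep '[{"translation":[15,0,-8],"angular":[0,-0.17,0],"jaw":0.4},{"translation":[15,0,-8],"angular":[0,-0.34,0],"jaw":0.36},{"translation":[15,0,-8],"angular":[0,-0.51,0],"jaw":0.36},{"translation":[15,0,-8],"angular":[0,-0.68,0],"jaw":0.36},{"translation":[15,0,-8],"angular":[0,-0.85,0],"jaw":0.36},{"translation":[15,0,-8],"angular":[0,-1.02,0],"jaw":0.36},{"translation":[15,0,-8],"angular":[0,-1.047,0],"jaw":0.36},{"translation":[15,0,-8],"angular":[0,-1.047,0],"jaw":0.36}]'; python3 -m creep '[{"translation":[40,20,0],"angular":[0,0,0.18],"jaw":0.36},{"translation":[80,40,0],"angular":[0,0,0.36],"jaw":0.36},{"translation":[120,60,0],"angular":[0,0,0.54],"jaw":0.36},{"translation":[160,80,0],"angular":[0,0,0.72],"jaw":0.36},{"translation":[200,95,0],"angular":[0,0,0.9],"jaw":0.36},{"translation":[222.9,102,0],"angular":[0,0,1.08],"jaw":0.36},{"translation":[222.9,102,0],"angular":[0,0,1.26],"jaw":0.36},{"translation":[222.9,102,0],"angular":[0,0,1.44],"jaw":0.36}]'; python3 -m creep '[{"translation":[0,0,0],"angular":[0,0,0.18],"jaw":0.36},{"translation":[0,0,0],"angular":[0,0,0.36],"jaw":0.36},{"translation":[0,0,0],"angular":[0,0,0.436],"jaw":0.36},{"translation":[0,0,0],"angular":[0,0,0.436],"jaw":0.36},{"translation":[0,0,0],"angular":[0,0,0.436],"jaw":0.36},{"translation":[0,0,0],"angular":[0,0,0.436],"jaw":0.36},{"translation":[0,0,0],"angular":[0,0,0.436],"jaw":0.36},{"translation":[0,0,0],"angular":[0,0,0.436],"jaw":0.36}]'
python3 - <<'E'
from h import *
np.set_printoptions(precision=3,suppress=True)
print(delta([416.5,315,61.5],.148),ctrl.get_obs()["qpos"])
shot("side","s7"); im=cv2.imread("pics/raw_s7.png")
a=cv2.resize(im[300:420,130:300],None,fx=2.3,fy=2.3); b=cv2.resize(im[320:420,290:410],None,fx=3,fy=3)
c=np.zeros((300,800,3),np.uint8); c[:276,:391]=a; c[:300,400:760]=b; cv2.imwrite("pics/s7b.png",c)
E
```

```text
t: 25.0
ee_pos: [662.6, 321.3, 140.1]
orientation: [0.701, -3.059, -0.002]
ft_force: [0.4, -0.1, -0.3]
width: 31.8
grasp_force: 0.0
t: 26.0
ee_pos: [418.2, 317.0, 139.3]
orientation: [-1.497, -2.758, 0.003]
ft_force: [-0.5, -0.2, -1.0]
width: 31.4
grasp_force: 0.0
t: 27.0
ee_pos: [416.9, 315.8, 139.0]
orientation: [-2.052, -2.375, 0.003]
ft_force: [-0.3, 0.1, 0.6]
width: 31.2
grasp_force: 0.0
(array([-0.765, -0.253, 77.492]), array([-0.003, -0.001, -0.002])) [0.624 0.395 1.913 0.003 0.836 0.476]
```

View pics/s7b.png

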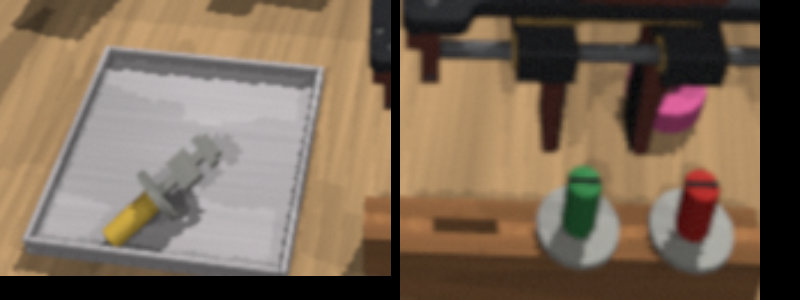

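Yellow lies flat inside the tray at crop (160,190), and the green key is centred between the fingers. I'll grasp it.

```bash
python3 -m creep '[{"translation":[-0.8,-0.3,40],"angular":[0,0,0],"jaw":0.36},{"translation":[-0.8,-0.3,70],"angular":[0,0,0],"jaw":0.36},{"translation":[-0.8,-0.3,77.5],"angular":[0,0,0],"jaw":0.36},{"translation":[-0.8,-0.3,77.5],"angular":[0,0,0],"jaw":0.36},{"translation":[-0.8,-0.3,77.5],"angular":[0,0,0],"jaw":0},{"translation":[-0.8,-0.3,77.5],"angular":[0,0,0],"jaw":0},{"translation":[-0.8,-0.3,77.5],"angular":[0,0,0],"jaw":0},{"translation":[-0.8,-0.3,77.5],"angular":[0,0,0],"jaw":0}]'
python3 - <<'E'
from h import *
np.set_printoptions(precision=3,suppress=True)
o=ctrl.get_obs();print(delta([655,51,153.5],.678),o["moment"])
E
```

```text
t: 28.05
ee_pos: [417.1, 315.4, 62.5]
orientation: [-2.053, -2.375, -0.0]
ft_force: [0.1, -1.1, 6.9]
width: 18.0
grasp_force: 30.0
(array([-295.967,  196.915,  -91.796]), array([-0.001, -0.002, -0.532])) [-0.122  0.109  0.053]
```

```bash
python3 -m creep '[{"translation":[0,0,-50],"angular":[0,0,0],"jaw":0},{"translation":[0,0,-92],"angular":[0,0,0],"jaw":0},{"translation":[-45,30,-92],"angular":[0,0,-0.1],"jaw":0},{"translation":[-95,63,-92],"angular":[0,0,-0.2],"jaw":0},{"translation":[-145,96,-92],"angular":[0,0,-0.3],"jaw":0},{"translation":[-195,130,-92],"angular":[0,0,-0.4],"jaw":0},{"translation":[-245,163,-92],"angular":[0,0,-0.532],"jaw":0},{"translation":[-296,197,-92],"angular":[0,0,-0.532],"jaw":0}]'; python3 -m creep '[{"translation":[0,0,0],"angular":[0,0,0],"jaw":0},{"translation":[0,0,0],"angular":[0,0,0],"jaw":0},{"translation":[0,0,0],"angular":[0,0,0],"jaw":0},{"translation":[0,0,0],"angular":[0,0,0],"jaw":0},{"translation":[0,0,0],"angular":[0,0,0],"jaw":0},{"translation":[0,0,0],"angular":[0,0,0],"jaw":0},{"translation":[0,0,0],"angular":[0,0,0],"jaw":0},{"translation":[0,0,0],"angular":[0,0,0],"jaw":0}]';python3 - <<'E'
from h import *
np.set_printoptions(precision=3,suppress=True)
print(delta([655,51,128.5],.678))
shot("side","s8"); im=cv2.imread("pics/raw_s8.png");im3=cv2.imread("pics/raw_s3.png")
# flange/bow comparison with key b: bow blob centroid
for n,i,lo,hi in(("b",im3,(18,120,40),(34,255,255)),("c",im,(45,90,25),(80,255,255))):
    h=cv2.cvtColor(np.ascontiguousarray(i[205:235,230:255]),cv2.COLOR_BGR2HSV); c=np.argwhere(cv2.inRange(h,lo,hi)); print(n,len(c),c.mean(0)[::-1]+[230,205],c.min(0),c.max(0))
E
```

```text
t: 29.05
ee_pos: [655.6, 49.0, 152.8]
orientation: [-1.354, -2.832, 0.001]
ft_force: [1.0, 0.9, -0.6]
width: 17.7
grasp_force: 30.0
t: 30.05
ee_pos: [654.6, 50.6, 152.6]
orientation: [-1.356, -2.831, 0.002]
ft_force: [-0.5, 0.4, -0.7]
width: 17.4
grasp_force: 30.0
(array([ 0.025,  0.626, 24.078]), array([-0.002, -0.002, -0.001]))
b 142 [242.19  219.155] [5 8] [24 16]
c 120 [242.442 220.   ] [6 9] [24 16]
```

```bash
python3 -m creep '[{"translation":[0,0.6,10],"angular":[0,0,0],"jaw":0},{"translation":[0,0.6,18],"angular":[0,0,0],"jaw":0},{"translation":[0,0.6,20],"angular":[0,0,0],"jaw":0},{"translation":[0,0.6,21],"angular":[0,0,0],"jaw":0},{"translation":[0,0.6,22],"angular":[0,0,0],"jaw":0},{"translation":[0,0.6,23],"angular":[0,0,0],"jaw":0},{"translation":[0,0.6,24],"angular":[0,0,0],"jaw":0},{"translation":[0,0.6,24],"angular":[0,0,0],"jaw":0}]'
```

```text
t: 31.1
ee_pos: [655.0, 51.1, 128.6]
orientation: [-1.356, -2.831, 0.001]
ft_force: [-0.0, 1.2, -0.4]
width: 17.5
grasp_force: 30.0
```

```bash
python3 -m creep '[{"translation":[0,0,6],"angular":[0,0,0],"jaw":0},{"translation":[0,0,12],"angular":[0,0,0],"jaw":0},{"translation":[0,0,18],"angular":[0,0,0],"jaw":0},{"translation":[0,0,24],"angular":[0,0,0],"jaw":0},{"translation":[0,0,30],"angular":[0,0,0],"jaw":0},{"translation":[0,0,36],"angular":[0,0,0],"jaw":0},{"translation":[0,0,42],"angular":[0,0,0],"jaw":0},{"translation":[0,0,43.5],"angular":[0,0,0],"jaw":0}]'
python3 -m creep '[{"translation":[0,0,0],"angular":[0,0,0.05],"jaw":0},{"translation":[0,0,0],"angular":[0,0,0.1],"jaw":0},{"translation":[0,0,0],"angular":[0,0,0.15],"jaw":0},{"translation":[0,0,0],"angular":[0,0,0.2],"jaw":0},{"translation":[0,0,0],"angular":[0,0,0.25],"jaw":0},{"translation":[0,0,0],"angular":[0,0,0.3],"jaw":0},{"translation":[0,0,0],"angular":[0,0,0.35],"jaw":0},{"translation":[0,0,0],"angular":[0,0,0.35],"jaw":0}]'
python3 -c "
from h import *
o=ctrl.get_obs();print(o['moment'],o['ft_force'])"
```

```text
t: 32.1
ee_pos: [654.6, 51.0, 84.5]
orientation: [-1.355, -2.83, 0.002]
ft_force: [-1.9, 1.5, -0.0]
width: 17.5
grasp_force: 30.0
t: 33.1
ee_pos: [654.5, 51.6, 84.8]
orientation: [-1.826, -2.551, 0.002]
ft_force: [-1.7, 4.5, -2.7]
width: 17.4
grasp_force: 30.0
[0.92559122 0.42326189 0.24906013] [-1.69083708  4.47264358 -2.68018072]
```

```bash
python3 -c "
from h import *
shot('side','s9')"; python3 -m creep '[{"translation":[0,0,0],"angular":[0,0,0.04],"jaw":0},{"translation":[0,0,0],"angular":[0,0,0.08],"jaw":0},{"translation":[0,0,0],"angular":[0,0,0.12],"jaw":0},{"translation":[0,0,0],"angular":[0,0,0.16],"jaw":0},{"translation":[0,0,0],"angular":[0,0,0.2],"jaw":0},{"translation":[0,0,0],"angular":[0,0,0.2],"jaw":0},{"translation":[0,0,0],"angular":[0,0,0.2],"jaw":0},{"translation":[0,0,0],"angular":[0,0,0.2],"jaw":0}]'
python3 - <<'E'
from h import *
o=ctrl.get_obs();print(o['moment'],o['ft_force'])
shot('side','s10')
for f in("raw_s4","raw_s5","raw_s9","raw_s10"):
    im=cv2.imread(f"pics/{f}.png").astype(int)[245:253,250:262]; print(f); print((im[...,1]-im[...,0]))
E
```

```text
t: 34.15
ee_pos: [654.7, 51.1, 84.9]
orientation: [-2.073, -2.357, 0.003]
ft_force: [-1.0, 4.0, -2.6]
width: 17.9
grasp_force: 30.0
[0.9099522  0.43822976 0.17959188] [-1.02187054  3.95318296 -2.61382549]
raw_s4
[[  4  -3  -7 -11 -12 -13 -13 -13 -13 -13 -13 -12]
 [  1  -1  -7 -10 -13 -14 -13 -14 -14 -13 -11 -13]
 [  2   1  -2  -5  -9 -13 -12 -14 -13 -14 -12 -12]
 [  3   6  12  15   6  -8 -14 -13 -13 -12 -14 -13]
 [  4   4  12  20   9  -6 -13 -13 -14 -13 -13 -13]
 [  5   2   7   9   7  -5 -12 -13 -13 -13 -14 -13]
 [  7   0   5   4   0  -6 -13 -13 -13 -13 -14 -13]
 [  6   3   2   4   2  -5 -10 -12 -13 -13 -14 -13]]
raw_s5
[[  2   3  -3  -9 -11 -12 -13 -13 -13 -13 -13 -12]
 [  4   2  -1 -11 -13 -13 -13 -13 -14 -13 -13 -12]
 [  3   3   1  -4  -9 -11 -14 -13 -15 -13 -13 -14]
 [  5   4  10  15  10  -4 -12 -14 -14 -13 -13 -14]
 [  3   4  11  20  17  -2 -13 -13 -12 -13 -13 -12]
 [  3   3   5  11   8  -4 -12 -14 -13 -14 -14 -13]
 [  2   3   3   5   3  -7 -11 -13 -14 -13 -13 -12]
 [  5   1   4   4   2  -4 -10 -13 -15 -13 -14 -13]]
raw_s9
[[  4   1  -6 -10 -13 -12 -12 -12 -14 -12 -14 -12]
 [  5   2  -6 -10 -13 -14 -12 -13 -14 -13 -13 -13]
 [  2   4  -3  -5  -7 -12 -13 -14 -12 -14 -13 -13]
 [  4   7  11  17  11  -4 -12 -13 -13 -12 -14 -13]
 [  3   6  11  20  16  -1 -11 -12 -12 -13 -13 -13]
 [  3   2   6  11   8  -4 -11 -13 -13 -12 -12 -14]
 [  4   5   3   4   2  -6 -12 -13 -13 -13 -14 -14]
 [  5   4   3   4   3  -3  -9 -12 -14 -13 -13 -13]]
raw_s10
[[  4   4  -1  -8 -13 -13 -13 -14 -13 -13 -14 -12]
 [  3   2  -5 -10 -12 -13 -14 -13 -14 -14 -13 -14]
 [  2   3  -1  -5  -7 -11 -12 -13 -13 -14 -12 -13]
 [  4   3  11  16  11  -2 -11 -14 -13 -13 -13 -13]
 [  3   3  10  18  21   1 -11 -14 -13 -14 -13 -13]
 [  4   2   5  10  11  -2 -12 -14 -13 -13 -13 -14]
 [  5   3   5   5   5  -4 -12 -14 -14 -13 -12 -13]
 [  3   4   3   5   3  -3 -10 -12 -14 -13 -14 -13]]
```

The tongue is stuck again, so green is wrong too. Same withdrawal.

```bash
python3 -m creep '[{"translation":[0,0,0],"angular":[0,0,-0.1],"jaw":0},{"translation":[0,0,0],"angular":[0,0,-0.2],"jaw":0},{"translation":[0,0,0],"angular":[0,0,-0.3],"jaw":0},{"translation":[0,0,0],"angular":[0,0,-0.4],"jaw":0},{"translation":[0,0,0],"angular":[0,0,-0.45],"jaw":0},{"translation":[0,0,0],"angular":[0,0,-0.45],"jaw":0},{"translation":[0,0,0],"angular":[0,0,-0.38],"jaw":0},{"translation":[0,0,0],"angular":[0,0,-0.38],"jaw":0}]'
python3 -m creep '[{"translation":[0,0,-1],"angular":[0,0,0],"jaw":0},{"translation":[0,0,-2],"angular":[0,0,0],"jaw":0},{"translation":[0,0,-3],"angular":[0,0,0],"jaw":0},{"translation":[0,0,-5],"angular":[0,0,0],"jaw":0},{"translation":[0,0,-8],"angular":[0,0,0],"jaw":0},{"translation":[0,0,-11],"angular":[0,0,0],"jaw":0},{"translation":[0,0,-15],"angular":[0,0,0],"jaw":0},{"translation":[0,0,-18],"angular":[0,0,0],"jaw":0}]'
python3 - <<'E'
from h import *
np.set_printoptions(precision=3,suppress=True)
o=ctrl.get_obs();print(o['moment'],o['ft_force']); th=np.arctan2(281,664)+np.pi/2; print(th,delta([664,281,170],th))
E
```

```text
t: 35.2
ee_pos: [654.2, 50.9, 85.0]
orientation: [-1.59, -2.704, 0.003]
ft_force: [-3.6, 3.1, -0.2]
width: 17.4
grasp_force: 30.0
t: 36.2
ee_pos: [654.1, 51.1, 102.8]
orientation: [-1.591, -2.704, 0.003]
ft_force: [-3.5, 3.8, -7.6]
width: 17.4
grasp_force: 30.0
[ 0.786  0.788 -0.185] [-3.55   3.786 -7.589]
1.971135239785322 (array([196.334, 120.019, -67.131]), array([-0.001, -0.005, -1.464]))
```

```bash
python3 -m creep '[{"translation":[0,0,-20],"angular":[0,0,0],"jaw":0},{"translation":[0,0,-40],"angular":[0,0,0],"jaw":0},{"translation":[0,0,-70],"angular":[0,0,0],"jaw":0},{"translation":[40,24,-80],"angular":[0,0,-0.18],"jaw":0},{"translation":[80,48,-80],"angular":[0,0,-0.36],"jaw":0},{"translation":[120,73,-80],"angular":[0,0,-0.54],"jaw":0},{"translation":[160,97,-80],"angular":[0,0,-0.72],"jaw":0},{"translation":[192.8,118,-80],"angular":[0,0,-0.9],"jaw":0}]'; python3 -m creep '[{"translation":[0,0,0],"angular":[0,0,-0.18],"jaw":0},{"translation":[0,0,0],"angular":[0,0,-0.36],"jaw":0},{"translation":[0,0,0],"angular":[0,0,-0.54],"jaw":0},{"translation":[0,0,0],"angular":[0,0,-0.564],"jaw":0},{"translation":[0,0,0],"angular":[0,0,-0.564],"jaw":0},{"translation":[0,0,0],"angular":[0,0,-0.564],"jaw":0},{"translation":[0,0,0],"angular":[0,0,-0.564],"jaw":0},{"translation":[0,0,0],"angular":[0,0,-0.564],"jaw":0}]'; python3 -m creep '[{"translation":[0,0,10],"angular":[0,0.17,0],"jaw":0},{"translation":[0,0,20],"angular":[0,0.34,0],"jaw":0},{"translation":[0,0,30],"angular":[0,0.51,0],"jaw":0},{"translation":[0,0,40],"angular":[0,0.68,0],"jaw":0},{"translation":[0,0,50],"angular":[0,0.85,0],"jaw":0},{"translation":[0,0,60],"angular":[0,1.02,0],"jaw":0},{"translation":[0,0,70],"angular":[0,1.047,0],"jaw":0},{"translation":[0,0,80],"angular":[0,1.047,0],"jaw":0}]'
python3 - <<'E'
from h import *
np.set_printoptions(precision=3,suppress=True)
o=ctrl.get_obs();print(o["qpos"],R.from_rotvec(o["orientation"]).as_matrix())
E
```

```text
t: 37.2
ee_pos: [666.7, 278.9, 187.0]
orientation: [0.245, 3.129, 0.003]
ft_force: [0.1, 0.1, -1.2]
width: 17.1
grasp_force: 30.0
t: 38.2
ee_pos: [664.6, 276.8, 183.1]
orientation: [0.624, -3.076, -0.002]
ft_force: [0.3, 0.1, -1.6]
width: 17.5
grasp_force: 30.0
t: 39.2
ee_pos: [664.4, 276.9, 101.7]
orientation: [0.419, -2.061, 0.24]
ft_force: [0.8, -1.0, -1.2]
width: 17.1
grasp_force: 30.0
[ 0.384  1.3    0.547 -0.019  2.342 -1.593] [[-0.459 -0.39  -0.798]
 [-0.196  0.921 -0.337]
 [ 0.866  0.001 -0.499]]
```

```bash
python3 -m creep '[{"translation":[-16,0,9],"angular":[0,0,0],"jaw":0},{"translation":[-30,0,17],"angular":[0,0,0],"jaw":0},{"translation":[-40,0,23],"angular":[0,0,0],"jaw":0},{"translation":[-45,0,26],"angular":[0,0,0],"jaw":0},{"translation":[-48,0,28],"angular":[0,0,0],"jaw":0},{"translation":[-48,0,28],"angular":[0,0,0],"jaw":0},{"translation":[-48,0,28],"angular":[0,0,0],"jaw":0.4},{"translation":[-48,0,28],"angular":[0,0,0],"jaw":0.5}]'; python3 -m creep '[{"translation":[0,0,0],"angular":[0,0,0],"jaw":0.5},{"translation":[0,0,0],"angular":[0,0,0],"jaw":0.5},{"translation":[25,0,-14],"angular":[0,0,0],"jaw":0.5},{"translation":[70,0,-40],"angular":[0,-0.17,0],"jaw":0.36},{"translation":[75,0,-43],"angular":[0,-0.34,0],"jaw":0.36},{"translation":[75,0,-43],"angular":[0,-0.51,0],"jaw":0.36},{"translation":[75,0,-43],"angular":[0,-0.68,0],"jaw":0.36},{"translation":[75,0,-43],"angular":[0,-0.85,0],"jaw":0.36}]'
python3 - <<'E'
from h import *
np.set_printoptions(precision=3,suppress=True)
o=ctrl.get_obs();print(o["qpos"],R.from_rotvec(o["orientation"]).as_matrix())
ctrl.get_image("side"); print(det("side","key_a_bow"))
E
```

```text
t: 40.2
ee_pos: [664.2, 277.0, 48.1]
orientation: [0.419, -2.059, 0.24]
ft_force: [1.0, -0.1, 0.6]
width: 33.9
grasp_force: 0.0
t: 41.2
ee_pos: [664.9, 277.0, 137.8]
orientation: [0.588, -2.895, 0.054]
ft_force: [0.2, -0.2, -0.1]
width: 31.6
grasp_force: 0.0
[ 0.379  0.74   1.295 -0.003  1.297 -1.591] [[-0.904 -0.39  -0.174]
 [-0.383  0.921 -0.072]
 [ 0.189  0.001 -0.982]]
[(0.68, [372.7, 374.9, 401.0, 410.2])]
```

```bash
python3 -m creep '[{"translation":[0,0,0],"angular":[0,-0.17,0],"jaw":0.36},{"translation":[50,27,8],"angular":[0,-0.197,0],"jaw":0.36},{"translation":[100,55,16],"angular":[0,-0.197,0],"jaw":0.36},{"translation":[150,82,24],"angular":[0,-0.197,0],"jaw":0.36},{"translation":[200,110,33],"angular":[0,-0.197,0],"jaw":0.36},{"translation":[250,137,41],"angular":[0,-0.197,0],"jaw":0.36},{"translation":[266,146,44],"angular":[0,-0.197,0],"jaw":0.36},{"translation":[266,146,44],"angular":[0,-0.197,0],"jaw":0.36}]' ; python3 -m creep '[{"translation":[0,0,0],"angular":[0,0,0.18],"jaw":0.36},{"translation":[0,0,0],"angular":[0,0,0.36],"jaw":0.36},{"translation":[0,0,0],"angular":[0,0,0.54],"jaw":0.36},{"translation":[0,0,0],"angular":[0,0,0.72],"jaw":0.36},{"translation":[0,0,0],"angular":[0,0,0.9],"jaw":0.36},{"translation":[0,0,0],"angular":[0,0,1.08],"jaw":0.36},{"translation":[0,0,0],"angular":[0,0,1.26],"jaw":0.36},{"translation":[0,0,0],"angular":[0,0,1.44],"jaw":0.36}]'; python3 -m creep '[{"translation":[0,0,0],"angular":[0,0,0.18],"jaw":0.36},{"translation":[0,0,0],"angular":[0,0,0.36],"jaw":0.36},{"translation":[0,0,0],"angular":[0,0,0.383],"jaw":0.36},{"translation":[0,0,0],"angular":[0,0,0.383],"jaw":0.36},{"translation":[0,0,0],"angular":[0,0,0.383],"jaw":0.36},{"translation":[0,0,0],"angular":[0,0,0.383],"jaw":0.36},{"translation":[0,0,0],"angular":[0,0,0.383],"jaw":0.36},{"translation":[0,0,0],"angular":[0,0,0.383],"jaw":0.36}]'
python3 - <<'E'
from h import *
np.set_printoptions(precision=3,suppress=True)
print(delta([359.5,306.3,62],.148),ctrl.get_obs()["qpos"])
E
```

```text
t: 42.3
ee_pos: [359.6, 307.1, 144.9]
orientation: [0.627, -3.076, -0.002]
ft_force: [0.8, 0.8, 0.0]
width: 31.7
grasp_force: 0.0
t: 43.3
ee_pos: [361.6, 306.6, 144.3]
orientation: [-1.569, -2.719, 0.001]
ft_force: [-0.3, 0.0, -0.0]
width: 31.2
grasp_force: 0.0
t: 44.3
ee_pos: [358.9, 306.0, 143.9]
orientation: [-2.048, -2.379, 0.003]
ft_force: [0.3, 0.4, 0.1]
width: 31.8
grasp_force: 0.0
(array([ 0.15 ,  0.912, 81.923]), array([-0.003, -0.001,  0.001])) [0.679 0.321 2.019 0.003 0.803 0.528]
```

```bash
python3 -m creep '[{"translation":[0.1,0.9,40],"angular":[0,0,0],"jaw":0.36},{"translation":[0.1,0.9,70],"angular":[-0.003,0,0],"jaw":0.36},{"translation":[0.1,0.9,81.5],"angular":[-0.003,0,0],"jaw":0.36},{"translation":[0.1,0.9,81.5],"angular":[-0.003,0,0],"jaw":0.36},{"translation":[0.1,0.9,81.5],"angular":[-0.003,0,0],"jaw":0},{"translation":[0.1,0.9,81.5],"angular":[-0.003,0,0],"jaw":0},{"translation":[0.1,0.9,81.5],"angular":[-0.003,0,0],"jaw":0},{"translation":[0.1,0.9,81.5],"angular":[-0.003,0,0],"jaw":0}]'
python3 - <<'E'
from h import *
np.set_printoptions(precision=3,suppress=True)
o=ctrl.get_obs();print(delta([655,51,153.5],.678),o["moment"])
E
```

```text
t: 45.3
ee_pos: [360.1, 306.7, 63.4]
orientation: [-2.05, -2.38, -0.004]
ft_force: [-1.2, 0.1, 7.9]
width: 17.5
grasp_force: 30.0
(array([-296.39 ,  253.908,  -90.277]), array([ 0.002, -0.001, -0.529])) [-0.119  0.246 -0.015]
```

```bash
python3 -m creep '[{"translation":[0,0,-50],"angular":[0,0,0],"jaw":0},{"translation":[0,0,-91],"angular":[0,0,0],"jaw":0},{"translation":[-37,32,-91],"angular":[0,0,-0.1],"jaw":0},{"translation":[-80,69,-91],"angular":[0,0,-0.2],"jaw":0},{"translation":[-123,106,-91],"angular":[0,0,-0.3],"jaw":0},{"translation":[-166,143,-91],"angular":[0,0,-0.4],"jaw":0},{"translation":[-209,180,-91],"angular":[0,0,-0.529],"jaw":0},{"translation":[-252,216,-91],"angular":[0,0,-0.529],"jaw":0}]'
python3 - <<'E'
from h import *
np.set_printoptions(precision=3,suppress=True)
print(delta([655,51,153.5],.678))
E
```

```text
t: 46.3
ee_pos: [611.6, 87.4, 153.3]
orientation: [-1.355, -2.834, -0.001]
ft_force: [0.1, -0.3, -1.3]
width: 17.5
grasp_force: 30.0
(array([-55.563,  10.93 ,  -0.206]), array([ 0.001, -0.001,  0.001]))
```

```bash
python3 -m creep '[{"translation":[-25,5,0],"angular":[0,0,0],"jaw":0},{"translation":[-53,11,0],"angular":[0,0,0],"jaw":0},{"translation":[-53,11,0],"angular":[0,0,0],"jaw":0},{"translation":[-53,11,0],"angular":[0,0,0],"jaw":0},{"translation":[-53,11,0],"angular":[0,0,0],"jaw":0},{"translation":[-53,11,0],"angular":[0,0,0],"jaw":0},{"translation":[-53,11,0],"angular":[0,0,0],"jaw":0},{"translation":[-53,11,0],"angular":[0,0,0],"jaw":0}]';python3 - <<'E'
from h import *
np.set_printoptions(precision=3,suppress=True)
print(delta([655,51,128.5],.678))
shot("side","s11"); im=cv2.imread("pics/raw_s11.png")
h=cv2.cvtColor(np.ascontiguousarray(im[205:235,230:255]),cv2.COLOR_BGR2HSV); c=np.argwhere(cv2.inRange(h,(0,200,60),(5,255,255))); print(len(c),c.mean(0)[::-1]+[230,205],c.min(0),c.max(0))
E
```

```text
t: 47.3
ee_pos: [652.2, 54.7, 153.2]
orientation: [-1.356, -2.833, -0.001]
ft_force: [-0.7, 0.3, -1.0]
width: 17.6
grasp_force: 30.0
(array([-4.648, -0.141, 24.69 ]), array([ 0.   , -0.001, -0.   ]))
56 [243.286 222.018] [10 11] [25 15]
```

```bash
python3 -m creep '[{"translation":[-4.6,0,0],"angular":[0,0,0],"jaw":0},{"translation":[-4.6,0,0],"angular":[0,0,0],"jaw":0},{"translation":[-4.6,0,15],"angular":[0,0,0],"jaw":0},{"translation":[-4.6,0,20],"angular":[0,0,0],"jaw":0},{"translation":[-4.6,0,21],"angular":[0,0,0],"jaw":0},{"translation":[-4.6,0,22],"angular":[0,0,0],"jaw":0},{"translation":[-4.6,0,23],"angular":[0,0,0],"jaw":0},{"translation":[-4.6,0,24],"angular":[0,0,0],"jaw":0}]'; python3 -m creep '[{"translation":[0,0,0.5],"angular":[0,0,0],"jaw":0},{"translation":[0,0,1],"angular":[0,0,0],"jaw":0},{"translation":[0,0,1.5],"angular":[0,0,0],"jaw":0},{"translation":[0,0,2],"angular":[0,0,0],"jaw":0},{"translation":[0,0,2],"angular":[0,0,0],"jaw":0},{"translation":[0,0,2],"angular":[0,0,0],"jaw":0},{"translation":[0,0,2],"angular":[0,0,0],"jaw":0},{"translation":[0,0,2],"angular":[0,0,0],"jaw":0}]'
```

```text
t: 48.35
ee_pos: [655.2, 51.0, 129.4]
orientation: [-1.357, -2.833, -0.002]
ft_force: [-0.2, -0.6, -0.6]
width: 17.3
grasp_force: 30.0
t: 49.35
ee_pos: [655.1, 50.9, 127.1]
orientation: [-1.357, -2.833, -0.001]
ft_force: [-1.3, 1.6, -1.0]
width: 17.3
grasp_force: 30.0
```

```bash
python3 -m creep '[{"translation":[0,0,6],"angular":[0,0,0],"jaw":0},{"translation":[0,0,12],"angular":[0,0,0],"jaw":0},{"translation":[0,0,18],"angular":[0,0,0],"jaw":0},{"translation":[0,0,24],"angular":[0,0,0],"jaw":0},{"translation":[0,0,30],"angular":[0,0,0],"jaw":0},{"translation":[0,0,36],"angular":[0,0,0],"jaw":0},{"translation":[0,0,41],"angular":[0,0,0],"jaw":0},{"translation":[0,0,41.5],"angular":[0,0,0],"jaw":0}]'
python3 -m creep '[{"translation":[0,0,0],"angular":[0,0,0.05],"jaw":0},{"translation":[0,0,0],"angular":[0,0,0.1],"jaw":0},{"translation":[0,0,0],"angular":[0,0,0.15],"jaw":0},{"translation":[0,0,0],"angular":[0,0,0.2],"jaw":0},{"translation":[0,0,0],"angular":[0,0,0.25],"jaw":0},{"translation":[0,0,0],"angular":[0,0,0.3],"jaw":0},{"translation":[0,0,0],"angular":[0,0,0.35],"jaw":0},{"translation":[0,0,0],"angular":[0,0,0.35],"jaw":0}]'
python3 -c "
from h import *
o=ctrl.get_obs();print(o['moment'],o['ft_force'])"
```

```text
t: 50.35
ee_pos: [654.8, 51.0, 84.9]
orientation: [-1.356, -2.832, -0.001]
ft_force: [-2.2, 2.4, -2.3]
width: 17.4
grasp_force: 30.0
t: 51.35
ee_pos: [654.7, 50.8, 85.2]
orientation: [-1.828, -2.553, 0.0]
ft_force: [-2.8, 3.2, -1.3]
width: 17.2
grasp_force: 30.0
[0.54847043 0.60366721 0.02740941] [-2.81723969  3.23649196 -1.32831271]
```

Red turns freely, so it's the right key.

```bash
python3 -m creep '[{"translation":[0,0,0],"angular":[0,0,0.14],"jaw":0},{"translation":[0,0,0],"angular":[0,0,0.28],"jaw":0},{"translation":[0,0,0],"angular":[0,0,0.42],"jaw":0},{"translation":[0,0,0],"angular":[0,0,0.56],"jaw":0},{"translation":[0,0,0],"angular":[0,0,0.7],"jaw":0},{"translation":[0,0,0],"angular":[0,0,0.84],"jaw":0},{"translation":[0,0,0],"angular":[0,0,0.98],"jaw":0},{"translation":[0,0,0],"angular":[0,0,1.05],"jaw":0}]'
python3 -c "
from h import *
o=ctrl.get_obs();print(o['moment'],o['ft_force'])"
python3 -m creep '[{"translation":[0,0,0],"angular":[0,0,0.03],"jaw":0},{"translation":[0,0,0],"angular":[0,0,0.06],"jaw":0},{"translation":[0,0,0],"angular":[0,0,0.06],"jaw":0},{"translation":[0,0,0],"angular":[0,0,0.06],"jaw":0},{"translation":[0,0,0],"angular":[0,0,0.06],"jaw":0},{"translation":[0,0,0],"angular":[0,0,0.06],"jaw":0},{"translation":[0,0,0],"angular":[0,0,0.06],"jaw":0},{"translation":[0,0,0],"angular":[0,0,0.06],"jaw":0}]'
python3 -c "
from h import *
o=ctrl.get_obs();print(o['moment'],o['ft_force'])"
```

```text
t: 52.35
ee_pos: [656.6, 51.1, 86.2]
orientation: [2.864, 1.29, 0.005]
ft_force: [0.9, 3.5, -1.8]
width: 17.5
grasp_force: 30.0
[ 0.78098204 -0.05484392 -0.01608263] [ 0.89772612  3.54940938 -1.7781512 ]
t: 53.35
ee_pos: [656.5, 51.1, 86.2]
orientation: [2.9, 1.208, 0.005]
ft_force: [3.9, 3.2, -2.2]
width: 17.5
grasp_force: 30.0
[ 0.90829946 -0.57888519  0.25216605] [ 3.88898204  3.22113911 -2.19142688]
```

```bash
python3 -m creep '[{"translation":[0,0,0],"angular":[0,0,-0.08],"jaw":0},{"translation":[0,0,0],"angular":[0,0,-0.08],"jaw":0},{"translation":[0,0,-1],"angular":[0,0,-0.08],"jaw":0},{"translation":[0,0,-2],"angular":[0,0,-0.08],"jaw":0},{"translation":[0,0,-4],"angular":[0,0,-0.08],"jaw":0},{"translation":[0,0,-6],"angular":[0,0,-0.08],"jaw":0},{"translation":[0,0,-8],"angular":[0,0,-0.08],"jaw":0},{"translation":[0,0,-10],"angular":[0,0,-0.08],"jaw":0}]'
python3 - <<'E'
from h import *
np.set_printoptions(precision=3,suppress=True)
o=ctrl.get_obs();print(o['moment'],o['ft_force'],o["qpos"]);m=R.from_rotvec(o["orientation"]).as_matrix();print(np.arctan2(m[1,1],m[0,1]))
E
```

```text
t: 54.35
ee_pos: [655.5, 51.0, 95.6]
orientation: [-2.85, -1.319, -0.002]
ft_force: [3.9, 3.5, -3.2]
width: 17.5
grasp_force: 30.0
[ 0.737 -0.697  0.089] [ 3.917  3.498 -3.224] [0.059 0.622 1.627 0.001 0.892 0.762]
-0.70381176526463
```

```bash
python3 -m creep '[{"translation":[0,0,-15],"angular":[0,0,0],"jaw":0},{"translation":[0,0,-35],"angular":[0,0,0],"jaw":0},{"translation":[0,0,-65],"angular":[0,0,0],"jaw":0},{"translation":[0,0,-92],"angular":[0,0,0],"jaw":0},{"translation":[35,-26,-92],"angular":[0,0,0.15],"jaw":0},{"translation":[70,-52,-92],"angular":[0,0,0.3],"jaw":0},{"translation":[110,-80,-92],"angular":[0,0,0.45],"jaw":0},{"translation":[146.8,-108.2,-92],"angular":[0,0,0.531],"jaw":0}]'; python3 -m creep '[{"translation":[0,0,10],"angular":[0,-0.17,0],"jaw":0},{"translation":[0,0,20],"angular":[0,-0.34,0],"jaw":0},{"translation":[0,0,30],"angular":[0,-0.51,0],"jaw":0},{"translation":[0,0,40],"angular":[0,-0.68,0],"jaw":0},{"translation":[0,0,50],"angular":[0,-0.85,0],"jaw":0},{"translation":[0,0,60],"angular":[0,-1.02,0],"jaw":0},{"translation":[0,0,70],"angular":[0,-1.047,0],"jaw":0},{"translation":[0,0,80],"angular":[0,-1.047,0],"jaw":0}]'
python3 - <<'E'
from h import *
np.set_printoptions(precision=3,suppress=True)
o=ctrl.get_obs();print(o["qpos"],R.from_rotvec(o["orientation"]).as_matrix())
E
```

```text
t: 55.35
ee_pos: [667.1, 233.3, 188.7]
orientation: [3.098, 0.521, -0.001]
ft_force: [-0.3, 0.4, -0.5]
width: 17.4
grasp_force: 30.0
t: 56.35
ee_pos: [667.5, 232.5, 107.2]
orientation: [2.55, 0.434, -1.469]
ft_force: [1.2, -0.7, -0.9]
width: 17.8
grasp_force: 30.0
[ 0.323  1.261  0.619 -0.016  2.307  1.553] [[ 0.473  0.331 -0.816]
 [ 0.166 -0.944 -0.286]
 [-0.865 -0.    -0.502]]
```

```bash
python3 -m creep '[{"translation":[16,0,9],"angular":[0,0,0],"jaw":0},{"translation":[32,0,18],"angular":[0,0,0],"jaw":0},{"translation":[44,0,25],"angular":[0,0,0],"jaw":0},{"translation":[50,0,29],"angular":[0,0,0],"jaw":0},{"translation":[52,0,30],"angular":[0,0,0],"jaw":0},{"translation":[52,0,30],"angular":[0,0,0],"jaw":0},{"translation":[52,0,30],"angular":[0,0,0],"jaw":0.4},{"translation":[52,0,30],"angular":[0,0,0],"jaw":0.5}]'; python3 -m creep '[{"translation":[0,0,0],"angular":[0,0,0],"jaw":0.5},{"translation":[0,0,0],"angular":[0,0,0],"jaw":0.5},{"translation":[-25,0,-14],"angular":[0,0,0],"jaw":0.5},{"translation":[-70,0,-40],"angular":[0,0.17,0],"jaw":0.5},{"translation":[-90,0,-52],"angular":[0,0.34,0],"jaw":0.5},{"translation":[-90,0,-52],"angular":[0,0.51,0],"jaw":0.5},{"translation":[-90,0,-52],"angular":[0,0.68,0],"jaw":0.5},{"translation":[-90,0,-52],"angular":[0,0.85,0],"jaw":0.5}]'
python3 - <<'E'
from h import *
np.set_printoptions(precision=3,suppress=True)
o=ctrl.get_obs();print(o["qpos"],delta([655,-56,130],-.02+np.pi/2))
shot("side","s12"); im=cv2.imread("pics/raw_s12.png")
a=cv2.resize(im[290:420,130:290],None,fx=2.4,fy=2.4); b=cv2.resize(im[205:300,200:320],None,fx=3.2,fy=3.2)
c=np.zeros((315,790,3),np.uint8); c[:a.shape[0],:a.shape[1]]=a; c[:b.shape[0],400:400+b.shape[1]]=b; cv2.imwrite("pics/s12b.png",c)
E
```

```text
t: 57.35
ee_pos: [667.7, 233.0, 48.5]
orientation: [2.549, 0.435, -1.47]
ft_force: [0.2, 0.5, -0.3]
width: 34.0
grasp_force: 0.0
t: 58.35
ee_pos: [668.3, 233.1, 155.5]
orientation: [3.054, 0.52, -0.287]
ft_force: [-0.5, 0.9, 0.2]
width: 44.0
grasp_force: 0.0
[ 0.32   0.702  1.323 -0.003  1.303  1.554] (array([-101.674,  268.446,   44.964]), array([0.033, 0.185, 0.356]))
```

View pics/s12b.png

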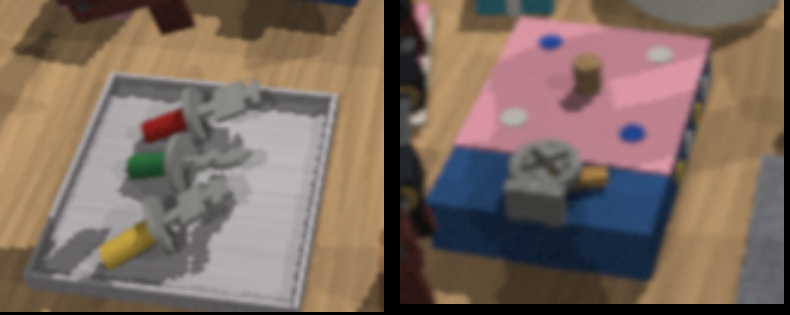

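All three keys lie in the tray. The tongue points off the lid at crop (592,178), so the lock is open, and the knob is at (587,62). Lid next.

```bash
python3 -m creep '[{"translation":[0,0,0],"angular":[0.016,0.092,0.178],"jaw":0.6},{"translation":[-15,50,8],"angular":[0.033,0.185,0.356],"jaw":0.6},{"translation":[-35,105,18],"angular":[0.033,0.185,0.356],"jaw":0.6},{"translation":[-60,160,28],"angular":[0.033,0.185,0.356],"jaw":0.6},{"translation":[-80,215,36],"angular":[0.033,0.185,0.356],"jaw":0.6},{"translation":[-101.7,268.4,45],"angular":[0.033,0.185,0.356],"jaw":0.6},{"translation":[-101.7,268.4,45],"angular":[0.033,0.185,0.356],"jaw":0.6},{"translation":[-101.7,268.4,45],"angular":[0.033,0.185,0.356],"jaw":0.6}]'
python3 - <<'E'
from h import *
np.set_printoptions(precision=3,suppress=True)
o=ctrl.get_obs();print(o["qpos"],delta([653,-58,57],-.02-np.pi/2))
shot("side","s13"); im=cv2.imread("pics/raw_s13.png")
cv2.imwrite("pics/s13b.png",cv2.resize(im[190:300,200:320],None,fx=4,fy=4))
E
```

```text
t: 59.4
ee_pos: [654.4, -56.2, 128.3]
orientation: [3.139, -0.032, -0.015]
ft_force: [0.9, -0.1, 0.1]
width: 52.9
grasp_force: 0.0
[-0.102  0.582  1.608 -0.004  0.96   1.492] (array([-0.678,  1.6  , 71.353]), array([ 0.003,  0.009, -0.001]))
```

```bash
python3 -m creep '[{"translation":[-0.7,1.6,35],"angular":[0.003,0.009,0],"jaw":0.6},{"translation":[-0.7,1.6,60],"angular":[0.003,0.009,0],"jaw":0.6},{"translation":[-0.7,1.6,70],"angular":[0.003,0.009,0],"jaw":0.6},{"translation":[-0.7,1.6,71],"angular":[0.003,0.009,0],"jaw":0.4},{"translation":[-0.7,1.6,71],"angular":[0.003,0.009,0],"jaw":0},{"translation":[-0.7,1.6,71],"angular":[0.003,0.009,0],"jaw":0},{"translation":[-0.7,1.6,71],"angular":[0.003,0.009,0],"jaw":0},{"translation":[-0.7,1.6,71],"angular":[0.003,0.009,0],"jaw":0}]'; python3 -m creep '[{"translation":[0,0,-3],"angular":[0,0,0],"jaw":0},{"translation":[0,0,-8],"angular":[0,0,0],"jaw":0},{"translation":[0,0,-15],"angular":[0,0,0],"jaw":0},{"translation":[0,0,-30],"angular":[0,0,0],"jaw":0},{"translation":[0,0,-45],"angular":[0,0,0],"jaw":0},{"translation":[0,0,-60],"angular":[0,0,0],"jaw":0},{"translation":[0,0,-60],"angular":[0,0,0],"jaw":0},{"translation":[0,0,-60],"angular":[0,0,0],"jaw":0}]'
python3 - <<'E'
from h import *
np.set_printoptions(precision=3,suppress=True)
print(delta([427,33.5,117],-.02-np.pi/2),delta([427,33.5,19],-.02-np.pi/2))
E
```

```text
t: 60.45
ee_pos: [653.0, -58.1, 57.2]
orientation: [-3.141, 0.031, -0.001]
ft_force: [-1.7, -0.4, 5.8]
width: 21.7
grasp_force: 30.0
t: 61.45
ee_pos: [652.3, -58.0, 116.2]
orientation: [-3.141, 0.031, 0.001]
ft_force: [-0.6, -0.1, -1.9]
width: 21.3
grasp_force: 30.0
(array([-227.022,  -87.088,   -0.659]), array([-0.   ,  0.001,  0.   ])) (array([-226.951,  -87.086,   97.341]), array([-0.   ,  0.001,  0.   ]))
```

```bash
python3 -m creep '[{"translation":[-50,-19,0],"angular":[0,0,0],"jaw":0},{"translation":[-100,-38,0],"angular":[0,0,0],"jaw":0},{"translation":[-150,-57,0],"angular":[0,0,0],"jaw":0},{"translation":[-200,-76,0],"angular":[0,0,0],"jaw":0},{"translation":[-227,-87,0],"angular":[0,0,0],"jaw":0},{"translation":[-227,-87,0],"angular":[0,0,0],"jaw":0},{"translation":[-227,-87,25],"angular":[0,0,0],"jaw":0},{"translation":[-227,-87,50],"angular":[0,0,0],"jaw":0}]'; python3 -m creep '[{"translation":[0,0,12],"angular":[0,0,0],"jaw":0},{"translation":[0,0,24],"angular":[0,0,0],"jaw":0},{"translation":[0,0,35],"angular":[0,0,0],"jaw":0},{"translation":[0,0,42],"angular":[0,0,0],"jaw":0},{"translation":[0,0,45],"angular":[0,0,0],"jaw":0},{"translation":[0,0,47],"angular":[0,0,0],"jaw":0},{"translation":[0,0,48],"angular":[0,0,0],"jaw":0},{"translation":[0,0,48],"angular":[0,0,0],"jaw":0}]'
```

```text
t: 62.45
ee_pos: [429.3, 33.1, 66.0]
orientation: [-3.141, 0.031, -0.003]
ft_force: [0.4, 0.4, -1.9]
width: 21.4
grasp_force: 30.0
t: 63.45
ee_pos: [428.0, 33.3, 20.3]
orientation: [3.141, -0.031, 0.003]
ft_force: [-5.0, -1.6, 28.3]
width: 21.3
grasp_force: 30.0
```

```bash
python3 -m creep '[{"translation":[0,0,-2],"angular":[0,0,0],"jaw":0},{"translation":[0,0,-2],"angular":[0,0,0],"jaw":0.3},{"translation":[0,0,-2],"angular":[0,0,0],"jaw":0.5},{"translation":[0,0,-2],"angular":[0,0,0],"jaw":0.6},{"translation":[0,0,-2],"angular":[0,0,0],"jaw":0.6},{"translation":[0,0,-40],"angular":[0,0,0],"jaw":0.6},{"translation":[0,0,-90],"angular":[0,0,0],"jaw":0.6},{"translation":[0,0,-140],"angular":[0,0,0],"jaw":0.6}]'
python3 - <<'E'
from h import *
np.set_printoptions(precision=2,suppress=True)
shot("side","s14"); shot("top","t14")
im=cv2.imread("pics/raw_t14.png");s=cv2.imread("pics/raw_s14.png")
print(det("side","lid_knob"),det("top","bead_1_mid"),det("side","bead_1_mid"))
c=np.zeros((600,800,3),np.uint8); a=cv2.resize(im[160:220,225:305],None,fx=5,fy=5,interpolation=2); c[:300,:400]=a
a=cv2.resize(s[200:300,200:320],None,fx=3.3,fy=3.3,interpolation=2); c[:a.shape[0],400:400+a.shape[1]]=a
a=cv2.resize(s[250:330,290:410],None,fx=3.2,fy=3.2,interpolation=2); c[335:335+a.shape[0],:a.shape[1]]=a
cv2.imwrite("pics/c14.png",c)
E
```

```text
t: 64.45
ee_pos: [426.8, 33.3, 159.6]
orientation: [3.141, -0.031, -0.002]
ft_force: [0.7, -0.2, -0.2]
width: 52.2
grasp_force: 0.0
[(0.72, [308.6, 255.2, 385.8, 321.3]), (0.65, [191.0, 318.9, 238.5, 348.1]), (0.53, [244.9, 254.4, 267.4, 263.8])] [(0.57, [278.9, 195.7, 282.7, 203.9]), (0.27, [314.5, 178.8, 365.9, 233.0])] [(0.63, [270.5, 227.9, 281.0, 235.9]), (0.6, [308.9, 184.3, 311.4, 193.4])]
```

View pics/c14.png

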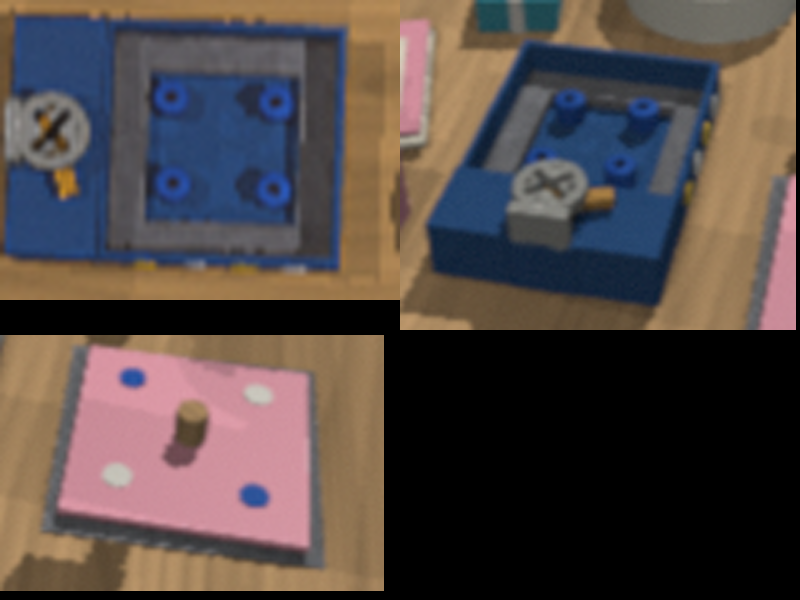

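Four blue beads stand in the case at crop-top (170,97), (277,101), (173,184) and (274,189), and the lid lies flat on the mat. Now I'll measure the beads and tub.

```bash
cat >> h.py <<'E'
def beads(im,z=25,bias=(3,4)):
    x0,y0,x1,y1=246,166,294,212
    a=im[y0:y1,x0:x1].astype(int); m=((a[...,0]-a[...,2]>105)).astype(np.uint8)
    m=cv2.resize(m*255,None,fx=4,fy=4,interpolation=cv2.INTER_CUBIC); m=(m>127).astype(np.uint8)
    m=cv2.morphologyEx(m,cv2.MORPH_CLOSE,np.ones((13,13),np.uint8))
    k,L,st,c=cv2.connectedComponentsWithStats(m); out=[]
    for i in range(1,k):
        if st[i,4]>250: p=(c[i]+.5)/4-.5+[x0,y0]; out.append((st[i].tolist(),p.round(1),(at_z("top",p,z)[:2]+bias).round(1)))
    return out
E
python3 - <<'E'
from h import *
np.set_printoptions(precision=1,suppress=True)
b=np.array([3,4,0])
for p in((170,97),(277,101),(173,184),(274,189)):
    print(at_z("top",((p[0]+.5)/5-.5+225,(p[1]+.5)/5-.5+160),25)+b)
for p in((570,103),(644,110),(620,165)): print("side",at_z("side",((p[0]-400+.5)/3.3-.5+200,(p[1]+.5)/3.3-.5+200),25)+[0,1.8,0])
for x in beads(cv2.imread("pics/raw_t14.png")): print(x)
T=lambda u,v:((u+.5)/3.2-.5+130,(v+.5)/3.2-.5+130)
print("tub",at_z("top",T(677,238),50)+b, "white",at_z("top",T(655,202),25)+b,at_z("top",T(700,274),25)+b)
print("tubside",at_z("side",(295.5,187.5),50)+[0,1.8,0])
print(det("side","tub_floor"),det("top","tub_floor"))
E
```

```text
[684.  -20.1  25. ]
[682.1 -91.6  25. ]
[625.5 -23.   25. ]
[622.9 -90.3  25. ]
side [680.9 -86.   25. ]
side [622.7 -87.4  25. ]
side [626.7 -22.7  25. ]
([40, 44, 24, 20, 353], array([258.8, 179. ]), array([684. , -20.9]))
([124, 48, 24, 20, 352], array([280. , 180.1]), array([681. , -91.7]))
([44, 112, 24, 20, 382], array([259.3, 196.1]), array([626.4, -23.5]))
([124, 115, 24, 26, 432], array([279.4, 197.6]), array([622.4, -90.4]))
tub [ 600.7 -291.9   50. ] white [ 640.5 -272.8   25. ] [ 566.  -319.3   25. ]
tubside [ 596.5 -269.8   50. ]
[(0.82, [267.8, 166.0, 323.8, 214.5]), (0.58, [322.3, 226.3, 337.7, 246.6]), (0.52, [138.7, 322.1, 268.7, 420.0])] [(0.55, [315.9, 179.8, 365.2, 231.6])]
```

Run:
```python
from h import *
np.set_printoptions(precision=1,suppress=True)
a=np.linspace(0,2*np.pi,60)
E=proj("side",np.c_[600.7+84*np.cos(a),-293.7+84*np.sin(a),50+0*a]); F_=proj("side",np.c_[600.7+80*np.cos(a),-293.7+80*np.sin(a),0*a]); E=np.r_[E,F_]; print(E.min(0),E.max(0))
o=ctrl.get_obs(); print(o["qpos"]); 
R0=R.from_rotvec(o["orientation"]); print(R0.inv().apply(np.array([622.7,-89.5,100])-o["ee_pos"]))
```

```text
[266.5 169.1] [324.2 213.4]
[0.1 0.2 2.1 0.  0.8 1.6]
[199.1 118.9  56.4]
```

```bash
python3 -m creep '[{"translation":[35,20,0],"angular":[0,0,-0.18],"jaw":0.45},{"translation":[75,45,0],"angular":[0,0,-0.36],"jaw":0.4},{"translation":[115,70,0],"angular":[0,0,-0.54],"jaw":0.4},{"translation":[155,95,0],"angular":[0,0,-0.72],"jaw":0.4},{"translation":[199,119,0],"angular":[0,0,-0.9],"jaw":0.4},{"translation":[199,119,20],"angular":[0,0,-1.08],"jaw":0.4},{"translation":[199,119,40],"angular":[0,0,-1.26],"jaw":0.4},{"translation":[199,119,56],"angular":[0,0,-1.44],"jaw":0.4}]'; python3 -m creep '[{"translation":[0,0,0],"angular":[0,0,-0.13],"jaw":0.4},{"translation":[0,0,0],"angular":[0,0,-0.13],"jaw":0.4},{"translation":[0,0,0],"angular":[0,0,-0.13],"jaw":0.4},{"translation":[0,0,0],"angular":[0,0,-0.13],"jaw":0.4},{"translation":[0,0,0],"angular":[0,0,-0.13],"jaw":0.4},{"translation":[0,0,0],"angular":[0,0,-0.13],"jaw":0.4},{"translation":[0,0,0],"angular":[0,0,-0.13],"jaw":0.4},{"translation":[0,0,0],"angular":[0,0,-0.13],"jaw":0.4}]'
python3 - <<'E'
from h import *
np.set_printoptions(precision=3,suppress=True)
print(delta([622.7,-89.5,17],-.02),ctrl.get_obs()["qpos"])
shot("side","s15"); im=cv2.imread("pics/raw_s15.png"); cv2.imwrite("pics/c15.png",cv2.resize(im[190:290,200:320],None,fx=5,fy=5,interpolation=2))
E
```

```text
t: 65.8
ee_pos: [622.3, -89.5, 98.8]
orientation: [-2.373, -2.052, 0.005]
ft_force: [-0.1, -0.3, 0.9]
width: 35.2
grasp_force: 0.0
t: 66.8
ee_pos: [623.9, -89.6, 102.4]
orientation: [-2.244, -2.198, 0.001]
ft_force: [-1.5, -0.4, -0.3]
width: 34.8
grasp_force: 0.0
(array([ 0.034, -1.139, 85.361]), array([-0.   ,  0.   , -0.001])) [-0.161  0.581  1.689 -0.     0.872 -0.141]
```

```bash
python3 -m creep '[{"translation":[0,-1.1,40],"angular":[0,0,0],"jaw":0.4},{"translation":[0,-1.1,65],"angular":[0,0,0],"jaw":0.4},{"translation":[0,-1.1,78],"angular":[0,0,0],"jaw":0.4},{"translation":[0,-1.1,85],"angular":[0,0,0],"jaw":0.4},{"translation":[0,-1.1,85],"angular":[0,0,0],"jaw":0.4},{"translation":[0,-1.1,85],"angular":[0,0,0],"jaw":0},{"translation":[0,-1.1,85],"angular":[0,0,0],"jaw":0},{"translation":[0,-1.1,85],"angular":[0,0,0],"jaw":0}]'; python3 -m creep '[{"translation":[0,0,-5],"angular":[0,0,0],"jaw":0},{"translation":[0,0,-20],"angular":[0,0,0],"jaw":0},{"translation":[0,0,-45],"angular":[0,0,0],"jaw":0},{"translation":[0,0,-60],"angular":[0,0,0],"jaw":0},{"translation":[0,0,-60],"angular":[0,0,0],"jaw":0},{"translation":[0,0,-60],"angular":[0,0,0],"jaw":0},{"translation":[0,0,-60],"angular":[0,0,0],"jaw":0},{"translation":[0,0,-60],"angular":[0,0,0],"jaw":0}]'
python3 - <<'E'
from h import *
np.set_printoptions(precision=3,suppress=True)
print(delta([600.7+18,-292-25,32],-.02))
E
```

```text
t: 67.85
ee_pos: [623.4, -89.6, 18.1]
orientation: [2.243, 2.198, 0.001]
ft_force: [-0.4, -0.4, 4.2]
width: 22.8
grasp_force: 30.0
t: 68.85
ee_pos: [622.3, -89.4, 76.5]
orientation: [-2.243, -2.198, 0.002]
ft_force: [0.6, 0.1, -0.7]
width: 22.5
grasp_force: 30.0
(array([-227.585,    1.132,   44.512]), array([-0.002, -0.   , -0.001]))
```

```bash
python3 -m creep '[{"translation":[-50,0,0],"angular":[0,0,0],"jaw":0},{"translation":[-100,0,0],"angular":[0,0,0],"jaw":0},{"translation":[-150,0,0],"angular":[0,0,0],"jaw":0},{"translation":[-200,1,0],"angular":[0,0,0],"jaw":0},{"translation":[-227.5,1,0],"angular":[0,0,0],"jaw":0},{"translation":[-227.5,1,0],"angular":[0,0,0],"jaw":0},{"translation":[-227.5,1,25],"angular":[0,0,0],"jaw":0},{"translation":[-227.5,1,44],"angular":[0,0,0],"jaw":0}]'; python3 -m creep '[{"translation":[0,0,0],"angular":[0,0,0],"jaw":0},{"translation":[0,0,0],"angular":[0,0,0],"jaw":0.2},{"translation":[0,0,0],"angular":[0,0,0],"jaw":0.4},{"translation":[0,0,0],"angular":[0,0,0],"jaw":0.4},{"translation":[0,0,-40],"angular":[0,0,0],"jaw":0.4},{"translation":[25,6,-70],"angular":[0,0,0],"jaw":0.4},{"translation":[75,19,-70],"angular":[0,0,0],"jaw":0.4},{"translation":[125,31,-70],"angular":[0,0,0],"jaw":0.4}]';  python3 -m creep '[{"translation":[50,12,0],"angular":[0,0,0],"jaw":0.4},{"translation":[102,26,0],"angular":[0,0,0],"jaw":0.4},{"translation":[102,26,0],"angular":[0,0,0],"jaw":0.4},{"translation":[102,26,0],"angular":[0,0,0],"jaw":0.4},{"translation":[102,26,0],"angular":[0,0,0],"jaw":0.4},{"translation":[102,26,0],"angular":[0,0,0],"jaw":0.4},{"translation":[102,26,0],"angular":[0,0,0],"jaw":0.4},{"translation":[102,26,0],"angular":[0,0,0],"jaw":0.4}]'
python3 - <<'E'
from h import *
np.set_printoptions(precision=3,suppress=True)
print(delta([681,-89.5,18],-.02))
shot("side","s16"); im=cv2.imread("pics/raw_s16.png"); a=im[195:250,240:290].astype(int); m=((a[...,0]-a[...,2]>95)&(a[...,0]>150)).astype(np.uint8)
k,L,st,c=cv2.connectedComponentsWithStats(m)
for i in range(1,k):
    if st[i,4]>8: p=c[i]+[240,195]; print(st[i][4],p.round(1),at_z("side",p,20)+[0,1.8,0])
E
```

```text
t: 69.85
ee_pos: [618.8, -315.1, 32.2]
orientation: [-2.241, -2.199, 0.001]
ft_force: [-0.4, 0.2, 0.2]
width: 23.0
grasp_force: 30.0
t: 70.85
ee_pos: [653.4, -192.0, 104.6]
orientation: [2.245, 2.196, 0.001]
ft_force: [0.0, 0.6, -0.2]
width: 35.1
grasp_force: 0.0
t: 71.85
ee_pos: [680.7, -91.6, 103.2]
orientation: [-2.245, -2.198, 0.001]
ft_force: [-0.8, 0.3, 0.9]
width: 35.3
grasp_force: 0.0
(array([ 2.124,  0.339, 85.248]), array([-0.   ,  0.   , -0.001]))
```

```bash
python3 -m creep '[{"translation":[2,0.3,40],"angular":[0,0,0],"jaw":0.4},{"translation":[2,0.3,65],"angular":[0,0,0],"jaw":0.4},{"translation":[2,0.3,78],"angular":[0,0,0],"jaw":0.4},{"translation":[2,0.3,85],"angular":[0,0,0],"jaw":0.4},{"translation":[2,0.3,85],"angular":[0,0,0],"jaw":0.4},{"translation":[2,0.3,85],"angular":[0,0,0],"jaw":0},{"translation":[2,0.3,85],"angular":[0,0,0],"jaw":0},{"translation":[2,0.3,85],"angular":[0,0,0],"jaw":0}]'; python3 -m creep '[{"translation":[0,0,-5],"angular":[0,0,0],"jaw":0},{"translation":[0,0,-20],"angular":[0,0,0],"jaw":0},{"translation":[0,0,-45],"angular":[0,0,0],"jaw":0},{"translation":[0,0,-60],"angular":[0,0,0],"jaw":0},{"translation":[0,0,-60],"angular":[0,0,0],"jaw":0},{"translation":[0,0,-60],"angular":[0,0,0],"jaw":0},{"translation":[0,0,-60],"angular":[0,0,0],"jaw":0},{"translation":[0,0,-60],"angular":[0,0,0],"jaw":0}]'
python3 - <<'E'
from h import *
np.set_printoptions(precision=3,suppress=True)
print(delta([600.7-25,-292+20,32],-.02))
E
```

```text
t: 72.9
ee_pos: [681.7, -89.3, 19.2]
orientation: [2.243, 2.198, 0.001]
ft_force: [-0.8, 0.2, 5.0]
width: 22.6
grasp_force: 30.0
t: 73.9
ee_pos: [680.6, -89.1, 77.4]
orientation: [-2.243, -2.198, 0.002]
ft_force: [0.2, -1.1, 0.2]
width: 22.5
grasp_force: 30.0
(array([-184.985, -101.015,   45.57 ]), array([-0.002, -0.   , -0.   ]))
```

```bash
python3 -m creep '[{"translation":[-50,-27,0],"angular":[0,0,0],"jaw":0},{"translation":[-100,-54,0],"angular":[0,0,0],"jaw":0},{"translation":[-150,-81,0],"angular":[0,0,0],"jaw":0},{"translation":[-186,-101,0],"angular":[0,0,0],"jaw":0},{"translation":[-186,-101,0],"angular":[0,0,0],"jaw":0},{"translation":[-186,-101,0],"angular":[0,0,0],"jaw":0},{"translation":[-186,-101,25],"angular":[0,0,0],"jaw":0},{"translation":[-186,-101,45],"angular":[0,0,0],"jaw":0}]'; python3 -m creep '[{"translation":[0,0,0],"angular":[0,0,0],"jaw":0},{"translation":[0,0,0],"angular":[0,0,0],"jaw":0.2},{"translation":[0,0,0],"angular":[0,0,0],"jaw":0.4},{"translation":[0,0,0],"angular":[0,0,0],"jaw":0.4},{"translation":[0,0,-40],"angular":[0,0,0],"jaw":0.4},{"translation":[30,5,-70],"angular":[0,0,0],"jaw":0.4},{"translation":[80,15,-70],"angular":[0,0,0],"jaw":0.4},{"translation":[130,24,-70],"angular":[0,0,0],"jaw":0.4}]';  python3 -m creep '[{"translation":[50,9,0],"angular":[0,0,0],"jaw":0.4},{"translation":[100,18,0],"angular":[0,0,0],"jaw":0.4},{"translation":[120,22,0],"angular":[0,0,0],"jaw":0.4},{"translation":[120,22,0],"angular":[0,0,0],"jaw":0.4},{"translation":[120,22,0],"angular":[0,0,0],"jaw":0.4},{"translation":[120,22,0],"angular":[0,0,0],"jaw":0.4},{"translation":[120,22,0],"angular":[0,0,0],"jaw":0.4},{"translation":[120,22,0],"angular":[0,0,0],"jaw":0.4}]'
python3 - <<'E'
from h import *
np.set_printoptions(precision=3,suppress=True)
print(delta([626.3,-23,18],-.02))
E
```

```text
t: 74.9
ee_pos: [576.9, -271.7, 32.4]
orientation: [-2.242, -2.2, 0.0]
ft_force: [-1.1, -0.4, -0.3]
width: 22.9
grasp_force: 30.0
t: 75.9
ee_pos: [603.7, -142.9, 104.5]
orientation: [2.244, 2.196, 0.001]
ft_force: [0.5, 0.2, 0.7]
width: 35.2
grasp_force: 0.0
t: 76.9
ee_pos: [627.3, -24.7, 103.3]
orientation: [-2.245, -2.197, 0.001]
ft_force: [0.2, 0.2, -0.8]
width: 35.2
grasp_force: 0.0
(array([ 1.714, -0.995, 85.259]), array([-0.001,  0.   , -0.001]))
```

```bash
python3 -m creep '[{"translation":[1.7,-1,40],"angular":[0,0,0],"jaw":0.4},{"translation":[1.7,-1,65],"angular":[0,0,0],"jaw":0.4},{"translation":[1.7,-1,78],"angular":[0,0,0],"jaw":0.4},{"translation":[1.7,-1,85],"angular":[0,0,0],"jaw":0.4},{"translation":[1.7,-1,85],"angular":[0,0,0],"jaw":0.4},{"translation":[1.7,-1,85],"angular":[0,0,0],"jaw":0},{"translation":[1.7,-1,85],"angular":[0,0,0],"jaw":0},{"translation":[1.7,-1,85],"angular":[0,0,0],"jaw":0}]'; python3 -m creep '[{"translation":[0,0,-5],"angular":[0,0,0],"jaw":0},{"translation":[0,0,-20],"angular":[0,0,0],"jaw":0},{"translation":[0,0,-45],"angular":[0,0,0],"jaw":0},{"translation":[0,0,-60],"angular":[0,0,0],"jaw":0},{"translation":[0,0,-60],"angular":[0,0,0],"jaw":0},{"translation":[0,0,-60],"angular":[0,0,0],"jaw":0},{"translation":[0,0,-60],"angular":[0,0,0],"jaw":0},{"translation":[0,0,-60],"angular":[0,0,0],"jaw":0}]'
python3 - <<'E'
from h import *
np.set_printoptions(precision=3,suppress=True)
print(delta([600.7+8,-292+32,32],-.02))
ctrl.get_image("top");print(det("top","bead_1_mid"))
E
```

```text
t: 77.9
ee_pos: [627.1, -22.4, 19.1]
orientation: [2.243, 2.198, 0.001]
ft_force: [0.1, 0.3, 4.0]
width: 22.7
grasp_force: 30.0
t: 78.9
ee_pos: [626.0, -22.4, 77.5]
orientation: [-2.243, -2.198, 0.002]
ft_force: [-0.1, 0.1, -0.3]
width: 22.8
grasp_force: 30.0
(array([-237.945,  -12.306,   45.553]), array([-0.002, -0.   , -0.001]))
[(0.45, [348.7, 199.2, 347.2, 207.2])]
```

```bash
python3 -m creep '[{"translation":[-50,-3,0],"angular":[0,0,0],"jaw":0},{"translation":[-100,-6,0],"angular":[0,0,0],"jaw":0},{"translation":[-150,-9,0],"angular":[0,0,0],"jaw":0},{"translation":[-200,-11,0],"angular":[0,0,0],"jaw":0},{"translation":[-239,-12,0],"angular":[0,0,0],"jaw":0},{"translation":[-239,-12,0],"angular":[0,0,0],"jaw":0},{"translation":[-239,-12,25],"angular":[0,0,0],"jaw":0},{"translation":[-239,-12,45],"angular":[0,0,0],"jaw":0}]'; python3 -m creep '[{"translation":[0,0,0],"angular":[0,0,0],"jaw":0},{"translation":[0,0,0],"angular":[0,0,0],"jaw":0.2},{"translation":[0,0,0],"angular":[0,0,0],"jaw":0.4},{"translation":[0,0,0],"angular":[0,0,0],"jaw":0.4},{"translation":[0,0,-40],"angular":[0,0,0],"jaw":0.4},{"translation":[30,9,-70],"angular":[0,0,0],"jaw":0.4},{"translation":[80,23,-70],"angular":[0,0,0],"jaw":0.4},{"translation":[130,37,-70],"angular":[0,0,0],"jaw":0.4}]';  python3 -m creep '[{"translation":[50,14,0],"angular":[0,0,0],"jaw":0.4},{"translation":[100,28,0],"angular":[0,0,0],"jaw":0.4},{"translation":[112,32,0],"angular":[0,0,0],"jaw":0.4},{"translation":[112,32,0],"angular":[0,0,0],"jaw":0.4},{"translation":[112,32,0],"angular":[0,0,0],"jaw":0.4},{"translation":[112,32,0],"angular":[0,0,0],"jaw":0.4},{"translation":[112,32,0],"angular":[0,0,0],"jaw":0.4},{"translation":[112,32,0],"angular":[0,0,0],"jaw":0.4}]'
python3 - <<'E'
from h import *
np.set_printoptions(precision=3,suppress=True)
print(delta([683,-20.5,18],-.02))
E
```

```text
t: 80.0
ee_pos: [609.2, -260.0, 32.3]
orientation: [-2.243, -2.198, 0.001]
ft_force: [0.8, -0.3, 0.2]
width: 22.4
grasp_force: 30.0
t: 81.0
ee_pos: [650.0, -131.1, 104.6]
orientation: [2.244, 2.196, 0.001]
ft_force: [0.1, 0.1, -0.5]
width: 35.2
grasp_force: 0.0
t: 82.0
ee_pos: [683.4, -21.1, 103.2]
orientation: [-2.245, -2.197, 0.001]
ft_force: [0.1, 0.2, 0.3]
width: 34.9
grasp_force: 0.0
(array([ 0.628, -0.372, 85.249]), array([-0.001,  0.   , -0.001]))
```

```bash
python3 -m creep '[{"translation":[0.6,-0.4,40],"angular":[0,0,0],"jaw":0.4},{"translation":[0.6,-0.4,65],"angular":[0,0,0],"jaw":0.4},{"translation":[0.6,-0.4,78],"angular":[0,0,0],"jaw":0.4},{"translation":[0.6,-0.4,85],"angular":[0,0,0],"jaw":0.4},{"translation":[0.6,-0.4,85],"angular":[0,0,0],"jaw":0.4},{"translation":[0.6,-0.4,85],"angular":[0,0,0],"jaw":0},{"translation":[0.6,-0.4,85],"angular":[0,0,0],"jaw":0},{"translation":[0.6,-0.4,85],"angular":[0,0,0],"jaw":0}]'; python3 -m creep '[{"translation":[0,0,-5],"angular":[0,0,0],"jaw":0},{"translation":[0,0,-20],"angular":[0,0,0],"jaw":0},{"translation":[0,0,-45],"angular":[0,0,0],"jaw":0},{"translation":[0,0,-60],"angular":[0,0,0],"jaw":0},{"translation":[0,0,-60],"angular":[0,0,0],"jaw":0},{"translation":[0,0,-60],"angular":[0,0,0],"jaw":0},{"translation":[0,0,-60],"angular":[0,0,0],"jaw":0},{"translation":[0,0,-60],"angular":[0,0,0],"jaw":0}]'
python3 - <<'E'
from h import *
np.set_printoptions(precision=3,suppress=True)
print(delta([600.7-6,-292-36,32],-.02))
E
```

```text
t: 83.0
ee_pos: [683.8, -20.0, 19.2]
orientation: [2.243, 2.198, 0.001]
ft_force: [-0.2, -0.6, 4.1]
width: 22.7
grasp_force: 30.0
t: 84.0
ee_pos: [682.7, -19.9, 77.5]
orientation: [-2.243, -2.198, 0.002]
ft_force: [-0.2, -0.7, -0.1]
width: 22.6
grasp_force: 30.0
(array([-309.812,  -81.535,   45.592]), array([-0.002,  0.   , -0.001]))
```

```bash
python3 -m creep '[{"translation":[-50,-13,0],"angular":[0,0,0],"jaw":0},{"translation":[-100,-26,0],"angular":[0,0,0],"jaw":0},{"translation":[-155,-40,0],"angular":[0,0,0],"jaw":0},{"translation":[-210,-55,0],"angular":[0,0,0],"jaw":0},{"translation":[-265,-69,0],"angular":[0,0,0],"jaw":0},{"translation":[-311,-81,0],"angular":[0,0,0],"jaw":0},{"translation":[-311,-81,0],"angular":[0,0,0],"jaw":0},{"translation":[-311,-81,25],"angular":[0,0,0],"jaw":0}]'; python3 -m creep '[{"translation":[0,0,20],"angular":[0,0,0],"jaw":0},{"translation":[0,0,20],"angular":[0,0,0],"jaw":0},{"translation":[0,0,20],"angular":[0,0,0],"jaw":0.2},{"translation":[0,0,20],"angular":[0,0,0],"jaw":0.4},{"translation":[0,0,20],"angular":[0,0,0],"jaw":0.4},{"translation":[0,0,-20],"angular":[0,0,0],"jaw":0.4},{"translation":[0,0,-70],"angular":[0,0,0],"jaw":0.4},{"translation":[50,0,-120],"angular":[0,0,0],"jaw":0.4}]';  python3 -m creep '[{"translation":[60,-30,-40],"angular":[0,0,0],"jaw":0.4},{"translation":[120,-60,-80],"angular":[0,0,0],"jaw":0.4},{"translation":[180,-90,-120],"angular":[0,0,0],"jaw":0.4},{"translation":[240,-110,-120],"angular":[0,0,0],"jaw":0.4},{"translation":[290,-110,-120],"angular":[0,0,0],"jaw":0.4},{"translation":[290,-110,-120],"angular":[0,0,0],"jaw":0.4},{"translation":[290,-110,-120],"angular":[0,0,0],"jaw":0.4},{"translation":[290,-110,-120],"angular":[0,0,0],"jaw":0.4}]'
python3 - <<'E'
from h import *
shot("side","s20"); shot("top","t20")
im=cv2.imread("pics/raw_t20.png");s=cv2.imread("pics/raw_s20.png")
c=np.zeros((600,800,3),np.uint8)
a=cv2.resize(im[170:240,305:380],None,fx=5,fy=5,interpolation=2); c[:350,:375]=a
a=cv2.resize(s[145:225,255:385],None,fx=3.2,fy=3.2,interpolation=2); c[:a.shape[0],380:380+a.shape[1]]=a
a=cv2.resize(im[235:285,300:370],None,fx=5,fy=5,interpolation=2); c[350:600,:350]=a
a=cv2.resize(s[145:225,335:395],None,fx=4,fy=4,interpolation=2); c[270:270+a.shape[0],400:400+a.shape[1]]=a
cv2.imwrite("pics/c20.png",c)
E
```

```text
t: 85.0
ee_pos: [597.0, -330.0, 54.6]
orientation: [2.243, 2.195, 0.001]
ft_force: [-0.1, 0.6, -0.7]
width: 22.8
grasp_force: 30.0
t: 86.0
ee_pos: [597.2, -287.0, 169.8]
orientation: [2.246, 2.193, 0.0]
ft_force: [0.2, 0.1, 0.3]
width: 35.2
grasp_force: 0.0
t: 87.0
ee_pos: [492.9, 6.6, 287.7]
orientation: [2.244, 2.199, -0.0]
ft_force: [1.1, -0.6, -0.7]
width: 34.9
grasp_force: 0.0
```

View pics/c20.png

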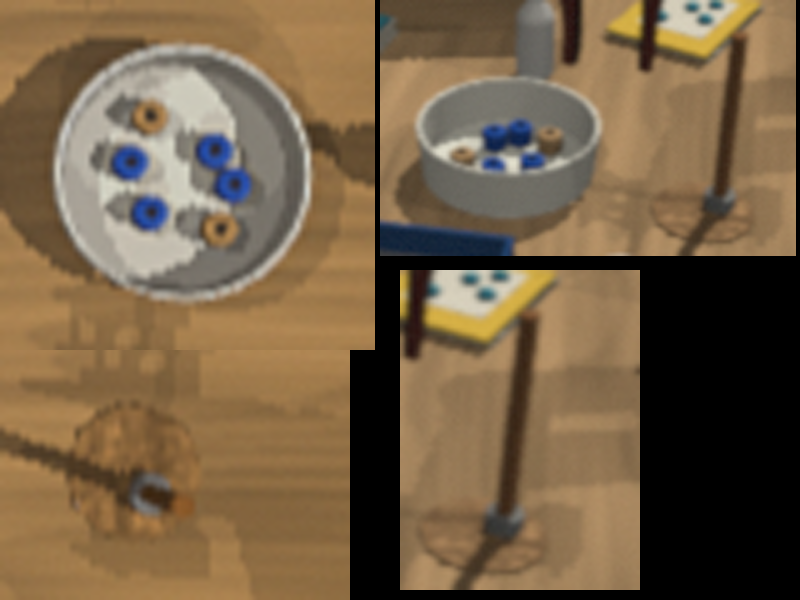

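The tub holds four blue and two wooden beads, with free space just near-centre. The stirrer foot is at crop (153,493) top and (504,522) side, with the stem upright.

Run:
```python
from h import *
np.set_printoptions(precision=2,suppress=True)
b=np.array([3,4,0]);c=np.array([0,1.8,0])
print("foot top",at_z("top",(330.2,263.2),17)+b,"side",at_z("side",(361,206),12)+c)
print("stem top: top",at_z("top",(335.6,265.2),173)+b,"side",at_z("side",(367.5,156.5),173)+c)
cu=((133+.5)/5-.5+300,(120+.5)/5-.5+235); print("coaster",at_z("top",cu,3)+b,"side",at_z("side",((483-400)/4+335,(546-270)/4+145),3)+c)
for s in (145,):print(delta([408,-258,190],-.02),ctrl.get_obs()["qpos"])
```

```text
foot top [ 407.46 -260.4    17.  ] side [ 407.39 -263.28   12.  ]
stem top: top [ 408.68 -257.23  173.  ] side [ 407.02 -255.98  173.  ]
coaster [ 421.9  -248.76    3.  ] side [ 420.23 -234.73    3.  ]
(array([-265.9 ,  -79.01,   97.51]), array([-0.,  0., -0.])) [-0.01  0.15  1.85 -0.    1.14  0.01]
```

```bash
python3 -m creep '[{"translation":[-55,-16,15],"angular":[0,0,0],"jaw":0.5},{"translation":[-110,-32,30],"angular":[0,0,0],"jaw":0.5},{"translation":[-165,-48,45],"angular":[0,0,0],"jaw":0.5},{"translation":[-220,-64,60],"angular":[0,0,0],"jaw":0.5},{"translation":[-267,-79,77],"angular":[0,0,0],"jaw":0.5},{"translation":[-267,-79,77],"angular":[0,0,0],"jaw":0.5},{"translation":[-267,-79,77],"angular":[0,0,0],"jaw":0.5},{"translation":[-267,-79,77],"angular":[0,0,0],"jaw":0.5}]'
python3 - <<'E'
from h import *
np.set_printoptions(precision=3,suppress=True)
o=ctrl.get_obs();print(delta([407.7,-259,128],-.02),o["qpos"])
E
```

```text
t: 88.1
ee_pos: [408.7, -257.6, 210.9]
orientation: [2.243, 2.199, -0.0]
ft_force: [0.2, 0.5, 0.2]
width: 43.9
grasp_force: 0.0
(array([-1.4  , -0.929, 82.921]), array([-0.,  0.,  0.])) [-0.587  0.23   1.947 -0.     0.964 -0.567]
```

```bash
python3 -m creep '[{"translation":[-1.4,-0.9,30],"angular":[0,0,0],"jaw":0.5},{"translation":[-1.4,-0.9,60],"angular":[0,0,0],"jaw":0.5},{"translation":[-1.4,-0.9,78],"angular":[0,0,0],"jaw":0.5},{"translation":[-1.4,-0.9,83],"angular":[0,0,0],"jaw":0.5},{"translation":[-1.4,-0.9,83],"angular":[0,0,0],"jaw":0.3},{"translation":[-1.4,-0.9,83],"angular":[0,0,0],"jaw":0},{"translation":[-1.4,-0.9,83],"angular":[0,0,0],"jaw":0},{"translation":[-1.4,-0.9,83],"angular":[0,0,0],"jaw":0}]';python3 -m creep '[{"translation":[0,0,0],"angular":[0,0,0],"jaw":0},{"translation":[0,0,0],"angular":[0,0,0],"jaw":0},{"translation":[0,0,-2],"angular":[0,0,0],"jaw":0},{"translation":[0,0,-6],"angular":[0,0,0],"jaw":0},{"translation":[0,0,-20],"angular":[0,0,0],"jaw":0},{"translation":[0,0,-50],"angular":[0,0,0],"jaw":0},{"translation":[0,0,-80],"angular":[0,0,0],"jaw":0},{"translation":[0,0,-80],"angular":[0,0,0],"jaw":0}]'
python3 - <<'E'
from h import *
np.set_printoptions(precision=3,suppress=True)
o=ctrl.get_obs();print(delta([600.7-8,-292-1,207],-.02),o["moment"])
E
```

```text
t: 89.1
ee_pos: [407.5, -259.8, 128.2]
orientation: [2.244, 2.198, -0.0]
ft_force: [-0.1, 0.5, 4.9]
width: 13.0
grasp_force: 30.0
t: 90.1
ee_pos: [408.7, -260.5, 210.1]
orientation: [2.24, 2.195, 0.001]
ft_force: [-0.5, 0.0, -0.8]
width: 13.6
grasp_force: 30.0
(array([-28.768, 184.629,   3.98 ]), array([ 0.004,  0.003, -0.   ])) [-0.077  0.046  0.003]
```

```bash
python3 -m creep '[{"translation":[-6,40,0],"angular":[0,0,0],"jaw":0},{"translation":[-12,80,0],"angular":[0,0,0],"jaw":0},{"translation":[-18,120,0],"angular":[0,0,0],"jaw":0},{"translation":[-24,155,0],"angular":[0,0,0],"jaw":0},{"translation":[-29,184,0],"angular":[0,0,0],"jaw":0},{"translation":[-29,184,0],"angular":[0,0,0],"jaw":0},{"translation":[-29,184,0],"angular":[0,0,0],"jaw":0},{"translation":[-29,184,0],"angular":[0,0,0],"jaw":0}]'
python3 - <<'E'
from h import *
np.set_printoptions(precision=3,suppress=True)
o=ctrl.get_obs();print(delta([600.7-8,-292-1,134],-.02),o["moment"])
shot("side","s21"); im=cv2.imread("pics/raw_s21.png")
# stirrer foot: print expected pixels for foot centre & beads
f=o["ee_pos"]+[0,0,-125+7]; print(proj("side",f-[0,1.8,0]),proj("side",o["ee_pos"]-[0,1.8,0]))
g=cv2.cvtColor(im,cv2.COLOR_BGR2HSV); p=proj("side",f-[0,1.8,0])[0].astype(int)
print(g[p[1]-6:p[1]+9:2,p[0]-10:p[0]+12:2,1])
E
```

```text
t: 91.1
ee_pos: [589.4, -292.1, 207.2]
orientation: [-2.243, -2.197, 0.001]
ft_force: [0.6, 0.5, -0.7]
width: 13.7
grasp_force: 30.0
(array([-0.908,  3.471, 73.152]), array([-0.002, -0.   , -0.001])) [-0.064  0.058  0.002]
[[299.277 171.99 ]] [[299.72 133.7 ]]
[[108 111 113 110 126 152  94  21  14  14  80]
 [111 110 114 107 119 156  86  20  15  19  84]
 [ 65  53  49  36  63 152  66  16  22  61 108]
 [ 25  25  25  11  19  29  16  11  27  44  49]
 [ 25  21  24  13   7  16   7   9  23  23  25]
 [ 23  21  23  20  16  10  13  20  23  23  23]
 [ 23  23  23  21  22  25  25  22  21  20  21]
 [ 21  23  23  23  26  22  22  22  23  20  23]]
```

```bash
python3 -m creep '[{"translation":[-0.9,3.5,10],"angular":[0,0,0],"jaw":0},{"translation":[-0.9,3.5,30],"angular":[0,0,0],"jaw":0},{"translation":[-0.9,3.5,50],"angular":[0,0,0],"jaw":0},{"translation":[-0.9,3.5,60],"angular":[0,0,0],"jaw":0},{"translation":[-0.9,3.5,66],"angular":[0,0,0],"jaw":0},{"translation":[-0.9,3.5,70],"angular":[0,0,0],"jaw":0},{"translation":[-0.9,3.5,73],"angular":[0,0,0],"jaw":0},{"translation":[-0.9,3.5,73],"angular":[0,0,0],"jaw":0}]'
python3 - <<'E'
from h import *
np.set_printoptions(precision=2,suppress=True)
o=ctrl.get_obs();print(o["ft_force"]); R0=R.from_rotvec(o["orientation"])
c=np.array([600.7,-292,133.5])
for k in range(0,17): 
    t=np.pi/4-k*np.pi/8; print(k,R0.inv().apply(c+[33*np.cos(t),33*np.sin(t),0]-o["ee_pos"]).round(1))
E
```

```text
t: 92.15
ee_pos: [593.5, -292.9, 133.6]
orientation: [-2.243, -2.197, 0.001]
ft_force: [0.4, -0.1, -0.8]
width: 13.1
grasp_force: 30.0
[ 0.38 -0.09 -0.85]
0 [24.8 30.   0.1]
1 [14.3 37.4  0. ]
2 [ 1.7 40.2  0. ]
3 [-11.   37.9   0. ]
4 [-21.8  31.    0. ]
5 [-29.2  20.4   0. ]
6 [-32.    7.8   0.1]
7 [-29.7  -4.8   0.1]
8 [-22.8 -15.7   0.1]
9 [-12.2 -23.1   0.1]
10 [  0.4 -25.8   0.2]
11 [ 13.  -23.6   0.2]
12 [ 23.9 -16.6   0.2]
13 [31.3 -6.1  0.1]
14 [34.   6.5  0.1]
15 [31.8 19.2  0.1]
16 [24.8 30.   0.1]
```

```bash
python3 -m creep '[{"translation":[3,4,0],"angular":[0,0,0],"jaw":0},{"translation":[6,8,0],"angular":[0,0,0],"jaw":0},{"translation":[10,12,0],"angular":[0,0,0],"jaw":0},{"translation":[13,16,0],"angular":[0,0,0],"jaw":0},{"translation":[17,20,0],"angular":[0,0,0],"jaw":0},{"translation":[20,24,0],"angular":[0,0,0],"jaw":0},{"translation":[23,28,0],"angular":[0,0,0],"jaw":0},{"translation":[24.8,30,0],"angular":[0,0,0],"jaw":0}]'
python3 -m creep '[{"translation":[-10.5,7.4,0],"angular":[0,0,0],"jaw":0},{"translation":[-23.1,10.2,0],"angular":[0,0,0],"jaw":0},{"translation":[-35.8,7.9,0],"angular":[0,0,0],"jaw":0},{"translation":[-46.6,1,0],"angular":[0,0,0],"jaw":0},{"translation":[-54,-9.6,0],"angular":[0,0,0],"jaw":0},{"translation":[-56.8,-22.2,0],"angular":[0,0,0],"jaw":0},{"translation":[-54.5,-34.8,0],"angular":[0,0,0],"jaw":0},{"translation":[-47.6,-45.7,0],"angular":[0,0,0],"jaw":0}]'
python3 -m creep '[{"translation":[10.5,-7.4,0],"angular":[0,0,0],"jaw":0},{"translation":[23.1,-10.2,0],"angular":[0,0,0],"jaw":0},{"translation":[35.8,-7.9,0],"angular":[0,0,0],"jaw":0},{"translation":[46.6,-1,0],"angular":[0,0,0],"jaw":0},{"translation":[54,9.6,0],"angular":[0,0,0],"jaw":0},{"translation":[56.8,22.2,0],"angular":[0,0,0],"jaw":0},{"translation":[54.5,34.8,0],"angular":[0,0,0],"jaw":0},{"translation":[47.6,45.7,0],"angular":[0,0,0],"jaw":0}]'
python3 -c "
from h import *
shot('top','t22');shot('side','s22')
print(det('side','stirrer_grip'))"
```

```text
t: 93.15
ee_pos: [624.9, -268.9, 134.5]
orientation: [-2.244, -2.198, 0.001]
ft_force: [0.5, -0.1, -0.8]
width: 13.7
grasp_force: 30.0
t: 94.15
ee_pos: [576.8, -315.3, 134.6]
orientation: [-2.244, -2.198, 0.001]
ft_force: [0.5, -0.2, -1.5]
width: 13.3
grasp_force: 30.0
t: 95.15
ee_pos: [625.8, -269.8, 134.4]
orientation: [2.244, 2.198, -0.0]
ft_force: [-1.0, -1.6, -0.9]
width: 13.5
grasp_force: 30.0
[(0.6, [282.6, 143.9, 292.8, 194.9])]
```

```bash
python3 -m creep '[{"translation":[-10.5,7.4,0],"angular":[0,0,0],"jaw":0},{"translation":[-23.1,10.2,0],"angular":[0,0,0],"jaw":0},{"translation":[-35.8,7.9,0],"angular":[0,0,0],"jaw":0},{"translation":[-46.6,1,0],"angular":[0,0,0],"jaw":0},{"translation":[-54,-9.6,0],"angular":[0,0,0],"jaw":0},{"translation":[-56.8,-22.2,0],"angular":[0,0,0],"jaw":0},{"translation":[-54.5,-34.8,0],"angular":[0,0,0],"jaw":0},{"translation":[-47.6,-45.7,0],"angular":[0,0,0],"jaw":0}]'
python3 -m creep '[{"translation":[10.5,-7.4,0],"angular":[0,0,0],"jaw":0},{"translation":[23.1,-10.2,0],"angular":[0,0,0],"jaw":0},{"translation":[35.8,-7.9,0],"angular":[0,0,0],"jaw":0},{"translation":[46.6,-1,0],"angular":[0,0,0],"jaw":0},{"translation":[54,9.6,0],"angular":[0,0,0],"jaw":0},{"translation":[56.8,22.2,0],"angular":[0,0,0],"jaw":0},{"translation":[54.5,34.8,0],"angular":[0,0,0],"jaw":0},{"translation":[47.6,45.7,0],"angular":[0,0,0],"jaw":0}]'
python3 -m creep '[{"translation":[-10.5,7.4,0],"angular":[0,0,0],"jaw":0},{"translation":[-23.1,10.2,0],"angular":[0,0,0],"jaw":0},{"translation":[-35.8,7.9,0],"angular":[0,0,0],"jaw":0},{"translation":[-46.6,1,0],"angular":[0,0,0],"jaw":0},{"translation":[-54,-9.6,0],"angular":[0,0,0],"jaw":0},{"translation":[-56.8,-22.2,0],"angular":[0,0,0],"jaw":0},{"translation":[-54.5,-34.8,0],"angular":[0,0,0],"jaw":0},{"translation":[-47.6,-45.7,0],"angular":[0,0,0],"jaw":0}]'
python3 -m creep '[{"translation":[0,0,0],"angular":[0,0,0],"jaw":0},{"translation":[0,0,-4],"angular":[0,0,0],"jaw":0},{"translation":[0,0,-12],"angular":[0,0,0],"jaw":0},{"translation":[0,0,-25],"angular":[0,0,0],"jaw":0},{"translation":[0,0,-45],"angular":[0,0,0],"jaw":0},{"translation":[0,0,-65],"angular":[0,0,0],"jaw":0},{"translation":[0,0,-73],"angular":[0,0,0],"jaw":0},{"translation":[0,0,-73],"angular":[0,0,0],"jaw":0}]'
python3 - <<'E'
from h import *
np.set_printoptions(precision=3,suppress=True)
o=ctrl.get_obs();print(delta([420.5,-249.5,207],-.02),o["moment"])
E
```

```text
t: 96.3
ee_pos: [576.8, -315.2, 134.6]
orientation: [-2.244, -2.198, 0.001]
ft_force: [0.8, 1.0, -0.7]
width: 13.5
grasp_force: 30.0
t: 97.3
ee_pos: [623.8, -269.0, 134.0]
orientation: [-2.24, -2.196, 0.004]
ft_force: [-9.5, 1.8, 3.9]
width: 13.9
grasp_force: 30.2
t: 98.3
ee_pos: [577.1, -315.2, 134.7]
orientation: [-2.244, -2.198, -0.0]
ft_force: [0.5, -0.0, -1.2]
width: 13.5
grasp_force: 30.0
t: 99.3
ee_pos: [578.3, -315.9, 208.5]
orientation: [2.243, 2.198, 0.0]
ft_force: [0.4, 0.0, -1.2]
width: 13.9
grasp_force: 30.0
(array([  63.193, -159.126,    1.332]), array([ 0.001,  0.001, -0.   ])) [-0.04   0.08   0.057]
```

```bash
python3 -m creep '[{"translation":[16,-40,0],"angular":[0,0,0],"jaw":0},{"translation":[32,-80,0],"angular":[0,0,0],"jaw":0},{"translation":[48,-120,0],"angular":[0,0,0],"jaw":0},{"translation":[63,-158,0],"angular":[0,0,0],"jaw":0},{"translation":[63,-158,0],"angular":[0,0,0],"jaw":0},{"translation":[63,-158,0],"angular":[0,0,0],"jaw":0},{"translation":[63,-158,0],"angular":[0,0,0],"jaw":0},{"translation":[63,-158,0],"angular":[0,0,0],"jaw":0}]'
python3 - <<'E'
from h import *
np.set_printoptions(precision=2,suppress=True)
o=ctrl.get_obs();print(delta([420.5,-249.5,130],-.02))
shot("side","s23"); im=cv2.imread("pics/raw_s23.png"); g=cv2.cvtColor(im,cv2.COLOR_BGR2HSV)
e=o["ee_pos"]-[0,1.8,0]
for dz in(-20,-50,-80,-105,-118,-125): 
    p=proj("side",e+[0,0,dz])[0]; r=int(round(p[1])); c=int(round(p[0])); print(dz,p,im[r,c-9:c+10].sum(1)//3)
E
```

```text
t: 100.3
ee_pos: [421.9, -249.8, 207.4]
orientation: [-2.244, -2.198, 0.001]
ft_force: [0.2, 0.3, -1.2]
width: 13.2
grasp_force: 30.0
(array([ 0.26, -1.39, 77.37]), array([-0.,  0., -0.]))
-20 [362.15 152.15] [190 160 126 117 126 142 129  79  51  52  58  80 108 118 106  91  89 100
 112]
-50 [360.94 162.55] [ 64  69  74  79  85  86  72  55  52  53  60  85 109 117 117 116 119 120
 122]
-80 [359.77 172.6 ] [114 121 130 136 135 120  86  58  50  51  63  89 111 116 115 114 113 116
 116]
-105 [358.83 180.71] [133 133 130 127 124 125  99  65  52  54  71 111 135 132 122 111 110 110
 109]
-118 [358.35 184.84] [136 138 136 131 109  76  64  66  68  72  73  76  75  75  89 102 108 109
 110]
-125 [358.09 187.04] [137 137 138 138 134 119 101  87  80  79  79  81  83  90 100 106 108 108
 113]
```

```bash
python3 -m creep '[{"translation":[0.3,-1.4,20],"angular":[0,0,0],"jaw":0},{"translation":[0.3,-1.4,40],"angular":[0,0,0],"jaw":0},{"translation":[0.3,-1.4,58],"angular":[0,0,0],"jaw":0},{"translation":[0.3,-1.4,68],"angular":[0,0,0],"jaw":0},{"translation":[0.3,-1.4,74],"angular":[0,0,0],"jaw":0},{"translation":[0.3,-1.4,77],"angular":[0,0,0],"jaw":0},{"translation":[0.3,-1.4,78.5],"angular":[0,0,0],"jaw":0},{"translation":[0.3,-1.4,79],"angular":[0,0,0],"jaw":0}]'
```

```text
t: 101.35
ee_pos: [420.0, -249.3, 128.8]
orientation: [2.244, 2.198, -0.0]
ft_force: [-0.8, 0.2, -0.2]
width: 13.6
grasp_force: 30.0
```

```bash
python3 -m creep '[{"translation":[0,0,0.5],"angular":[0,0,0],"jaw":0},{"translation":[0,0,1],"angular":[0,0,0],"jaw":0},{"translation":[0,0,1],"angular":[0,0,0],"jaw":0},{"translation":[0,0,1],"angular":[0,0,0],"jaw":0},{"translation":[0,0,1],"angular":[0,0,0],"jaw":0.25},{"translation":[0,0,1],"angular":[0,0,0],"jaw":0.35},{"translation":[0,0,1],"angular":[0,0,0],"jaw":0.5},{"translation":[0,0,1],"angular":[0,0,0],"jaw":0.5}]'; python3 -m creep '[{"translation":[0,0,-8],"angular":[0,0,0],"jaw":0.5},{"translation":[0,0,-20],"angular":[0,0,0],"jaw":0.5},{"translation":[0,0,-40],"angular":[0,0,0],"jaw":0.5},{"translation":[0,0,-65],"angular":[0,0,0],"jaw":0.5},{"translation":[0,0,-95],"angular":[0,0,0],"jaw":0.5},{"translation":[0,0,-120],"angular":[0,0,0],"jaw":0.5},{"translation":[0,0,-140],"angular":[0,0,0],"jaw":0.5},{"translation":[0,0,-140],"angular":[0,0,0],"jaw":0.5}]'; python3 -m creep '[{"translation":[50,0,0],"angular":[0,0,0],"jaw":0.5},{"translation":[100,0,0],"angular":[0,0,0],"jaw":0.5},{"translation":[150,0,0],"angular":[0,0,0],"jaw":0.5},{"translation":[200,0,0],"angular":[0,0,0],"jaw":0.5},{"translation":[250,0,0],"angular":[0,0,0],"jaw":0.5},{"translation":[280,0,0],"angular":[0,0,0],"jaw":0.5},{"translation":[280,0,0],"angular":[0,0,0],"jaw":0.5},{"translation":[280,0,0],"angular":[0,0,0],"jaw":0.5}]'
python3 - <<'E'
from h import *
np.set_printoptions(precision=1,suppress=True)
shot("top","t30");shot("side","s30")
im=cv2.imread("pics/raw_t30.png"); s=cv2.imread("pics/raw_s30.png")
def blobs(im,box,f,mn):
    x0,y0,x1,y1=box; a=im[y0:y1,x0:x1].astype(int); m=f(a).astype(np.uint8)*255
    m=(cv2.resize(m,None,fx=4,fy=4,interpolation=2)>127).astype(np.uint8); m=cv2.morphologyEx(m,cv2.MORPH_CLOSE,np.ones((11,11),np.uint8))
    k,L,st,c=cv2.connectedComponentsWithStats(m); return [(int(st[i,4]),(c[i]+.5)/4-.5+[x0,y0]) for i in range(1,k) if st[i,4]>mn]
t=np.array([597.7,-295.9])
for n,f in(("blue",lambda a:a[...,0]-a[...,2]>70),("wood",lambda a:a[...,2]-a[...,0]>60)):
    for A,p in blobs(im,(316,180,367,230),f,120): d=at_z("top",p,20)[:2]-t; print(n,A,p,d,np.hypot(*d))
for l in("stirrer_grip","coaster"):
    for n in("top","side"): print(l,n,det(n,l,2))
print("exp stirrer side",proj("side",[[420,-251.1,3],[420,-251.1,173]]),"top",proj("top",[[417,-253.3,17],[417,-253.3,173]]))
for dz in(10,40,80,120,160,170):
    p=proj("side",[420,-251.1,3+dz])[0]; r=int(round(p[1])); c=int(round(p[0])); print(dz,p,s[r,c-8:c+9].sum(1)//3)
print([ (b.get("width"),b["t"],b["ft_force"]) for b in [ctrl.get_obs()]])
E
```

```text
t: 102.35
ee_pos: [419.8, -249.1, 127.5]
orientation: [-2.244, -2.198, 0.001]
ft_force: [1.0, -0.1, 0.6]
width: 43.2
grasp_force: 0.0
t: 103.35
ee_pos: [420.8, -249.7, 269.7]
orientation: [2.241, 2.196, 0.001]
ft_force: [-0.4, 0.5, 0.6]
width: 43.9
grasp_force: 0.0
t: 104.35
ee_pos: [425.3, 30.2, 267.2]
orientation: [-2.243, -2.199, 0.002]
ft_force: [-0.8, 0.1, -0.2]
width: 43.8
grasp_force: 0.0
blue 476 [325.6 191.6] [43.9 47.5] 64.65888617190743
blue 380 [342.5 191.5] [45.  -8.8] 45.84213320589212
blue 395 [350.9 218.2] [-43.8 -36.4] 56.959718802090364
wood 1615 [361.6 184.1] [ 70.6 -72.5] 101.14105947902634
wood 511 [338.3 186.2] [62.8  5.3] 62.996284278018734
wood 1727 [361.5 224.6] [-64.7 -71.5] 96.42617045767736
wood 413 [342.3 223.3] [-61.4  -8.2] 61.919941434866516
wood 1152 [322.4 227.2] [-74.8  57.8] 94.5656258003108
stirrer_grip top []
stirrer_grip side [(0.71, [351.2, 154.1, 367.6, 209.5]), (0.5, [266.1, 166.6, 322.0, 213.3])]
coaster top [(0.85, [315.2, 249.4, 339.0, 274.1])]
coaster side [(0.75, [339.9, 199.7, 371.3, 220.8]), (0.73, [353.2, 154.3, 366.1, 209.9])]
exp stirrer side [[356.  211. ]
 [362.3 157.3]] top [[326.8 259.3]
 [332.9 261.3]]
10 [356.4 208.1] [ 96 101 102  85  63  58  58  62  68  78  93 100  93  92 101  98  96]
40 [357.4 199.3] [139 137 139 139 137 120  82  54  53  54  63  85 100 105 106 107 105]
80 [358.8 187. ] [137 137 139 137 123  92  58  51  53  68 100 123 125 117 110 107 107]
120 [360.3 174.2] [131 132 135 135 129 107  71  53  52  53  72 109 130 134 133 130 135]
160 [361.9 160.8] [137 145 144 133 107  75  53  50  52  58  90 122 135 137 137 139 140]
170 [362.3 157.3] [160 160 156 154 148 125  88  77  81  77  80 102 124 134 137 138 141]
[(44.034253749086346, 104.65, array([0.9, 0.4, 0.2]))]
```

Run:
```python
import cv2,numpy as np
from h import at_z,proj
np.set_printoptions(precision=1,suppress=True)
for n,z in(("top",20),("side",18)):
    im=cv2.imread(f"pics/raw_{n[0]}30.png").astype(int); 
    for th in(25,45):
        m=((im[...,0]-im[...,2])>th).astype(np.uint8); k,L,st,c=cv2.connectedComponentsWithStats(m)
        for i in range(1,k):
            X=at_z(n,c[i],z)
            if 3<st[i,4]<150 and 300<X[0]<800 and -420<X[1]<60: print(n,th,st[i].tolist(),c[i],X[:2]-[597.7,-295.9] if n=="top" else X[:2]-[600.7,-293.7])
```

```text
top 25 [327, 144, 13, 9, 76] [333.5 147.4] [194.3  21.2]
top 25 [312, 146, 12, 10, 87] [316.8 150.1] [184.3  77.6]
top 25 [330, 155, 12, 11, 93] [335.6 160.3] [150.2  14.4]
top 25 [314, 158, 13, 11, 103] [319.2 163. ] [140.5  69.3]
top 25 [323, 189, 7, 7, 37] [325.8 191.8] [43.4 47. ]
top 25 [339, 188, 8, 8, 39] [342.3 191.5] [45.  -7.9]
top 25 [346, 214, 13, 11, 67] [351.6 218.9] [-46.2 -38.9]
top 25 [254, 241, 6, 6, 25] [256.1 243.3] [-130.9  276.9]
top 45 [327, 144, 12, 9, 68] [333.6 147.4] [194.2  21.1]
top 45 [312, 146, 11, 9, 76] [316.6 150. ] [184.9  78.2]
top 45 [330, 155, 12, 11, 87] [335.5 160.3] [150.2  14.6]
top 45 [314, 159, 13, 9, 90] [319.3 163. ] [140.4  69. ]
top 45 [323, 189, 7, 7, 32] [325.9 191.8] [43.2 46.7]
top 45 [339, 188, 7, 7, 32] [342.1 191.3] [45.5 -7.4]
top 45 [346, 214, 12, 10, 38] [351.  218.2] [-44.  -36.9]
top 45 [254, 241, 5, 5, 23] [256.  243.2] [-130.5  277.3]
side 25 [307, 182, 11, 9, 62] [311.  185.6] [-40.9 -46.3]
side 25 [231, 184, 5, 4, 11] [233.2 184.9] [194.7 -10.5]
side 25 [244, 184, 6, 6, 29] [246.4 186.6] [152.  -8.]
side 25 [277, 185, 8, 9, 47] [280.8 188.7] [ 46.2 -13.5]
side 25 [328, 261, 7, 5, 32] [330.9 262.9] [-130.   280.6]
side 45 [307, 182, 11, 7, 45] [310.8 185.4] [-40.2 -47.3]
side 45 [232, 184, 3, 3, 8] [233.1 184.9] [195.  -10.7]
side 45 [245, 184, 4, 6, 23] [246.6 186.4] [151.8  -9.1]
side 45 [278, 186, 6, 7, 34] [280.7 188.7] [ 46.7 -13.7]
side 45 [224, 193, 9, 16, 116] [227.8 199.7] [186.4  69.9]
side 45 [238, 193, 11, 15, 135] [242.7 199.6] [143.8  62.2]
side 45 [269, 217, 6, 1, 6] [271.5 217. ] [ 43.7 130.2]
side 45 [279, 218, 5, 1, 5] [281. 218.] [ 17.5 130.3]
side 45 [328, 261, 7, 5, 30] [331.1 262.9] [-130.3  280.5]
```

Run:
```python
import cv2,numpy as np
np.set_printoptions(linewidth=200)
for n,(x0,y0,x1,y1) in(("t",(342,210,367,231)),("s",(302,178,326,196))):
    im=cv2.imread(f"pics/raw_{n}30.png").astype(int)[y0:y1,x0:x1]; print(n,"B-R"); print(im[...,0]-im[...,2]); print("sum"); print(im.sum(2)//3)
```

```text
t B-R
[[-17 -16 -18 -16 -17 -16 -17 -17 -17 -15 -14 -13 -14 -13 -14 -12 -14 -12 -15 -14 -13 -13 -13 -15 -23]
 [-17 -18 -15 -18 -16 -17 -17 -16 -17 -15 -14 -16 -15 -14 -15 -14 -14 -13 -13 -13 -12 -13 -12 -18 -32]
 [-17 -16 -17 -17 -17 -18 -17 -16 -17 -16 -16 -17 -18 -15 -16 -15 -14 -14 -12 -12 -13 -12 -14 -22 -57]
 [-16 -17 -16 -17 -17 -14 -15 -15 -15 -17 -18  -6  13  24   4  -9 -15 -14 -14 -12 -13 -12 -15 -32 -72]
 [-16 -16 -17 -17 -18 -15 -13 -14 -16 -18   0  62  93  96  45  19  -4 -14 -15 -15 -13 -12 -17 -45 -73]
 [-19 -16 -18 -19 -20 -15 -14 -16 -16  -6  42 115 115  80  48  47  15 -16 -14 -13 -14 -13 -20 -55 -72]
 [-17 -17 -19 -21 -20 -16 -15 -18 -18  14  79 119  77  13  16  47  30 -14 -15 -13 -13 -14 -29 -63 -69]
 [-17 -17 -17 -18 -19 -17 -18 -13 -12  20  86 115  40 -10   4  45  33 -13 -15 -12 -15 -23 -51 -71 -67]
 [-13 -11 -13 -15 -17   3  26  50  51  48  57  88  48  27  33  45  18 -15 -14 -15 -21 -42 -71 -75 -72]
 [-11 -13 -15 -15   1  69  99 114 108  92  32  40  43  43  43  28  -4 -15 -14 -18 -34 -69 -76 -73 -74]
 [-32 -35 -22  -7  43 112 101  74  74  80  34  12  14  14   7  -
[... 6113 characters left out ...]
5 131]
 [172 148 130 115 105  90  75  65  54  45  54  79 100 109 102  85  77  97 129 150 140 122 117 127]
 [205 193 169 135 115 106 102  98  81  57  67  94 106  96  82  78  91 120 141 131 115 110 115 126]
 [214 211 197 166 132 114 110 109  90  64  73  96 109 100  92 106 132 152 144 111  99 108 116 121]
 [213 214 210 198 169 139 122 111  97  71  66  84  97 109 129 146 158 146 119  91  97 110 114 119]
 [213 213 213 213 202 185 153 121 106  92  77  76  91 125 159 168 148 118  95  89 100 112 116 121]
 [213 214 213 214 211 201 170 132 113 111 113 117 125 138 146 136 117  99  90  92 105 112 120 128]
 [214 213 213 213 210 203 188 162 138 144 159 160 138 126 116 106 100  94  90  94 107 116 119 129]]
```

All six beads are inside the tub (radii at most about 65 mm), the stirrer is upright on the coaster, and the robot is clear. Handing in.

```bash
python3 -c "
from workcell import ctrl
print(ctrl.close_job())"
```

```text
the job is handed in; nothing more can be done
None
```

I handed the job in at about 105 s, with no verdict returned: the red key opened the lock, the lid is on the mat, all three keys lie in the tray, all beads are in the tub and stirred 2.5 rounds clockwise, and the stirrer stands upright on its coaster.

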